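Put the inks away and shut the ink drawer

ROBOT

A 6-joint arm with a two-finger parallel gripper is mounted at the origin on the work surface. World frame = base frame: x ahead of the robot, y to its left, z up, the work surface at z = 0. Lengths are in m, angles in rad, forces in N, time in s.
With the tool pointing down it reaches from about 0.3 to 0.85 m from the base axis. Payload 4.2 kg.
Tool frame: the origin (TCP) lies midway between the tips of the shut fingers; the grasp point (between the pads) lies 19 mm behind it; z points along the fingers, y is the direction in which the jaws open and shut (so a half turn about z gives the same grasp; the last joint's range is limited). The gripper opens to 91 mm and grips with 3 to 60 N. Pads are 32 mm wide; open, the fingers measure 118 mm over their backs; the gripper's body (76 mm by 178 mm) begins 60 mm behind the grasp point.
Start: joints at [1.226, 0.32, 1.565, -0, 1.257, -0.02], TCP at [0.183, 0.545, 0.214] pointing down, gripper open.
Joint ranges: [-3.11, 3.11], [-0.84, 2.01], [0.21, 2.61], [-1.34, 4.49], [0.05, 2.63], [-2.56, 2.56]. Speed limits (rad/s): [2.57, 2.57, 3.14, 3.14, 3.14, 3.14].

INTERFACE

Orientations are given as a unit quaternion [x, y, z, w].
In Python, from station import r gives the robot as it stands.
- The arm moves only by the tool play_rows, never from a script. Its argument "targets" is one flat list of numbers, 7 for each row, row after row: the turn, a rotation vector about the tool's x, y, z in rad, then the shift along the tool's x, y, z in mm, then the closure, from 0 (fully open) to 1 (shut). A call has 1 to 5 rows; each row is the pose to reach, as a shift and turn from the pose commanded when the call began, along the tool's axes at that moment; what a row does not reach only later rows make up. A row lasts 1/10 s, in which the tool goes at most 50 mm and 8.59 degrees, less where a joint would pass 70% of its speed; a pose out of reach is approached as far as the arm can. A call with a gripper value outside its range is refused whole. The fingers move at their own pace and stop on an object; the grip force is fixed at half the most. Time passes only in rows, so rows that repeat a pose let the fingers close. It gives the time, the measured TCP pose, the force and the opening at its end, in the units of the state.
- r.get_state(): the state, without advancing time (a new reading comes with each control period).
- r.snapshot(name): name is "scene" or "top"; returns a dict with "frame" (400x640x3 uint8, red, green, blue), "depth" (400x640 float32, m along the optical axis (not along the pixel's ray), 0 where there is no reading), "fx", "fy", "cx", "cy" (pixels), "world_to_cam" (4x4, takes a point from world to camera coordinates). Camera axes: x right, y down, z forward; pixel columns grow to the right and rows downward; lengths in m; the calibration is good to about 2 mm. A picture is of the moment at which its call begins.
- r.close_job(): hands the job in, once; it reports no verdict.
The state is a dict: "clock": time; "q": joint angles; "joint_vel": joint speeds; "joint_torque": joint torques, N m; "ee_pos": TCP position; "tool_rot": TCP orientation; "contact_force": force on the tool from outside, world axes, zero at the start; "ft_torque": the same for the moment, N m; "width": opening from 0.0 (shut) to 1.0 (fully open).
Only numpy, scipy, OpenCV 4.12 (cv2) and the standard library are available. Lean on these libraries where they do the work, as an engineer would, in place of code of your own. Each camera call takes 0.05 s, during which the arm holds its last target.

TASK

Put the three inks back in the open ink drawer of the desk chest, each stood in the pocket with its colour dot, filling from the back forward: black at the rear, then blue in the middle, then green at the front; set them down rather than dropping them. Then push the drawer fully home until its catch snaps in and the front is flush, without slamming it. The amber ink and the other things on the desk and chest stay where they are, and no bottle may be tipped over.

Things in the scene. Friction and masses are not known exactly. Their poses are not given: they have to be found in the camera images.
- bottle_black: black ink bottle: round, upright, 40 mm in diameter, 55 mm high, about 90 g; straight glass side from 0 to 34 mm above its underside, then a shoulder and a black screw cap 31 mm in diameter from 39 to 55 mm. Origin: centre of the underside, z up; it stands on the desk at z = 0 at the start
- bottle_blue: blue ink bottle: round, upright, 40 mm in diameter, 55 mm high, about 90 g; straight glass side from 0 to 34 mm above its underside, then a shoulder and a blue screw cap 31 mm in diameter from 39 to 55 mm. Origin: centre of the underside, z up; it stands on the desk at z = 0 at the start
- bottle_green: green ink bottle: round, upright, 40 mm in diameter, 55 mm high, about 90 g; straight glass side from 0 to 34 mm above its underside, then a shoulder and a green screw cap 31 mm in diameter from 39 to 55 mm. Origin: centre of the underside, z up; it stands on the desk at z = 0 at the start
- pocket1 (a point): rear pocket of the ink drawer, black enamel dots beside it: round hole 46 mm in diameter, 12 mm deep, rim chamfered 1.5 mm, in the light wooden board whose top is 108 mm above the desk. The point is the centre of its floor (96 mm above the desk), where a seated bottle's underside rests; it moves with the drawer. x axis: along the slide into the chest; y: across the drawer; z up
- pocket2 (a point): middle pocket, blue dots beside it; like pocket1, 52 mm nearer the drawer front
- pocket3 (a point): front pocket, green dots beside it; like pocket1, 104 mm nearer the drawer front; its centre is 34 mm behind the back of the drawer front. The drawer's side and rear walls are 128 mm apart inside and low: their tops are 126 mm above the desk
- drawer_face (a point): middle of the top edge of the drawer's flat outer front face, 162 mm above the desk; moves with the drawer; x axis points into the chest (push this way). The front is 148 mm wide, 70 mm high, 15 mm thick; a brass knob 20 mm in diameter stands out 26 mm from its centre line, its middle 42 mm below this edge. The face is clear down to 32 mm below the edge, and on both sides of the knob
- ink_drawer (a joint): how far the drawer stands out, m: 0 fully home (front flush with its neighbour), 0.255 fully out; starts at 0.20 to 0.24. Slides with about 1.5 N of friction plus 12 N per m/s. A sprung roller catch resists from 13 to 6 mm before home with about 10 N at most, then draws the drawer the last 4 mm home and holds it with about 6 N; rigid stop at 0
- chest_front (a point): middle of the top front edge of the fixed wooden desk chest (310 mm deep, 316 wide, 180 high), 180 mm above the desk, in the plane of its shut drawer fronts; x axis points to its back, y across it. The ink drawer is its upper left one (middle 79 mm to +y of this point); its front lies in this plane when home. The upper right and wide lower drawers are locked; their brass knobs stand out 26 mm
- bottle_amber: amber ink bottle, in use, stays on the desk: round, upright, 40 mm in diameter, 55 mm high, about 90 g; straight glass side from 0 to 34 mm above its underside, then a shoulder and an amber screw cap 31 mm in diameter from 39 to 55 mm. Origin: centre of the underside, z up; it stands on the desk at z = 0 at the start
- paperweight: white marble dome paperweight, 60 mm in diameter, 38 mm high; origin at the centre of the underside
- pen_cup: dark pen cup, 76 mm in diameter, 100 mm high, with pens up to 175 mm high; origin at the centre of the underside
- stapler: red and black stapler, 150 mm (x) by 38 mm, about 60 mm high; origin at the centre of the underside
- photo_frame: dark framed photograph on the chest's top, 150 mm wide (y), 133 mm high, standing on a 45 by 100 mm foot; origin under the foot, 180 mm above the desk, 12 mm to -x of the foot's middle
- lion: bronze lion on a slate base 220 mm (x) by 90 mm, about 165 mm high; origin at the centre of the underside
Things that resemble listed ones, but are neither listed nor needed, are in the scene too. Several things have the shape of the bottle_black; the one meant has the colours described above. What is meant by the bottle_green is not brown, and is the smaller of those in its own colour.

How it is judged:
On the way, in this order (a step that is already met when the one before it is completed fails the run):
1. the black bottle stands in the rear pocket and is let go, the drawer still open (horizontal distance between bottle_black and pocket1 below 0.005 m and z of bottle_black in the frame of pocket1 between -0.004 and 0.004 m and angle between bottle_black's own z axis and vertical below 0.1 rad and contact force between the fingers and bottle_black below 0.1 N and value of joint ink_drawer above 0.1 m), for 0.2 s.
2. the blue bottle stands in the middle pocket and is let go, the drawer still open (horizontal distance between bottle_blue and pocket2 below 0.005 m and z of bottle_blue in the frame of pocket2 between -0.004 and 0.004 m and angle between bottle_blue's own z axis and vertical below 0.1 rad and contact force between the fingers and bottle_blue below 0.1 N and value of joint ink_drawer above 0.1 m), for 0.2 s.
3. the green bottle stands in the front pocket and is let go, the drawer still open (horizontal distance between bottle_green and pocket3 below 0.005 m and z of bottle_green in the frame of pocket3 between -0.004 and 0.004 m and angle between bottle_green's own z axis and vertical below 0.1 rad and contact force between the fingers and bottle_green below 0.1 N and value of joint ink_drawer above 0.1 m), for 0.2 s.
4. the drawer is pushed home, with all three bottles in their pockets (value of joint ink_drawer below 0.003 m and horizontal distance between bottle_black and pocket1 below 0.005 m and z of bottle_black in the frame of pocket1 between -0.004 and 0.004 m and angle between each of bottle_black, bottle_blue, bottle_green's own z axis and vertical below 0.1 rad and horizontal distance between bottle_blue and pocket2 below 0.005 m and z of bottle_blue in the frame of pocket2 between -0.004 and 0.004 m and horizontal distance between bottle_green and pocket3 below 0.005 m and z of bottle_green in the frame of pocket3 between -0.004 and 0.004 m), for 0.2 s.
At the end, for the whole second after the job is handed in: The drawer is home (less than 3 mm open) and still; the black, blue and green bottles stand upright (within 0.1 rad), at rest, in the rear, middle and front pocket: within 5 mm of the pocket's centre and 4 mm of its floor (all of step 4 and velocity of joint ink_drawer between -0.01 and 0.01 m/s and linear speed of each of bottle_black, bottle_blue, bottle_green below 0.02 m/s); the robot touches nothing.
It fails at once if a thing that should stay (amber ink, paperweight, pen cup, stapler, photo frame or lion) is pushed more than 25 mm or tipped (distance of any of bottle_amber, paperweight, pen_cup, stapler, photo_frame, lion from where it was at the start of the episode above 0.025 m or angle between any of bottle_amber, paperweight, pen_cup, stapler, photo_frame, lion's own z axis and vertical above 0.35 rad).
It fails at once if an ink bottle is tipped over (angle between any of bottle_black, bottle_blue, bottle_green's own z axis and vertical above 0.9 rad).
It fails at once if an ink bottle is dropped or thrown (faster than 0.5 m/s with no finger on it) ((linear speed of bottle_black above 0.5 m/s and contact force between the fingers and bottle_black below 0.1 N) or (linear speed of bottle_blue above 0.5 m/s and contact force between the fingers and bottle_blue below 0.1 N) or (linear speed of bottle_green above 0.5 m/s and contact force between the fingers and bottle_green below 0.1 N)).
It fails at once if the drawer is slammed (moves inward faster than 0.4 m/s) (velocity of joint ink_drawer below -0.4 m/s).
It also fails if it takes over 72 s, if anything falls off the work surface, if the arm or the gripper's body presses on something with over 40 N, if the wrist force passes 120 N, or if a joint passes its speed limit or range.

## Working session

There is one attempt and no reset: what is moved stays moved. The work goes in short steps, Python scripts to look and compute and a tool call to move; the robot and the scene stay as the last step left them, time stands still between calls to the robot, and variables do not carry over. Pictures are saved under pics/ and viewed, and the job is handed in when it is done.

Besides the shell and the picture viewer there is one more tool, called after "Call:" by a JSON object that holds its "api" and its "payload". play_rows: Moves the arm, as the interface text tells. Its arguments: {"type":"object","properties":{"targets":{"type":"array"}},"required":["targets"]}

```bash
ls; mkdir -p pics; python3 - <<'E'
from station import r
import numpy as np,cv2
print(r.get_state())
for n in("scene","top"):
    s=r.snapshot(n); np.savez(f"pics/{n}0.npz",**s); cv2.imwrite(f"pics/{n}0.png",s["frame"][:,:,::-1])
    print(n,s["fx"],s["fy"],s["cx"],s["cy"],np.round(np.array(s["world_to_cam"]),3).tolist())
E
```

```text
pics
{'clock': 0.0, 'q': array([ 1.22600151e+00,  3.20251529e-01,  1.56568432e+00,  1.27983399e-05,
        1.25738060e+00, -2.00127768e-02]), 'joint_vel': array([-0.00275638, -0.00056334, -0.00152751, -0.00010284, -0.00032216,
       -0.00159506]), 'joint_torque': array([-6.34901662e-04, -4.12461913e+01, -2.31970274e+01,  7.25970813e-02,
        4.58347437e-02, -1.82303966e-04]), 'ee_pos': array([0.18331431, 0.54445991, 0.21314141]), 'tool_rot': array([ 1.61680123e-01,  9.86842842e-01, -8.46492552e-04, -1.62327351e-04]), 'contact_force': array([0.07188029, 0.44287245, 0.24198137]), 'ft_torque': array([ 0.05073328,  0.04297677, -0.01541234]), 'width': 0.9981771071831143}
scene 433.8317975207848 433.8317975207848 319.2680820829848 203.20264981011348 [[0.869, 0.496, -0.012, -0.523], [0.396, -0.708, -0.585, -0.166], [-0.298, 0.503, -0.811, 1.261], [0.0, 0.0, 0.0, 1.0]]
top 483.0942199111665 483.0942199111665 321.03556047594293 201.98168986971558 [[0.017, -1.0, -0.006, 0.013], [-0.995, -0.016, -0.095, 0.574], [0.095, 0.008, -0.995, 1.388], [0.0, 0.0, 0.0, 1.0]]
```

View pics/scene0.png

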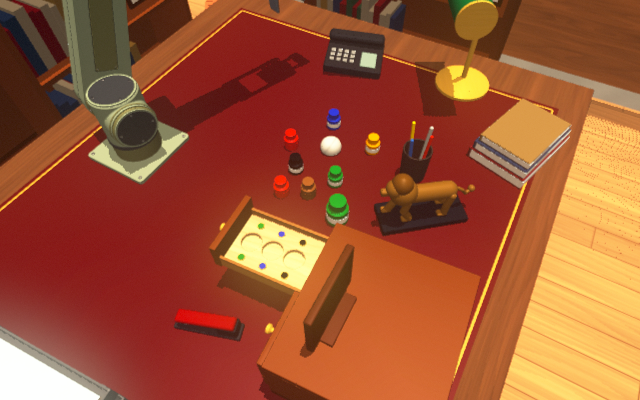

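View pics/top0.png

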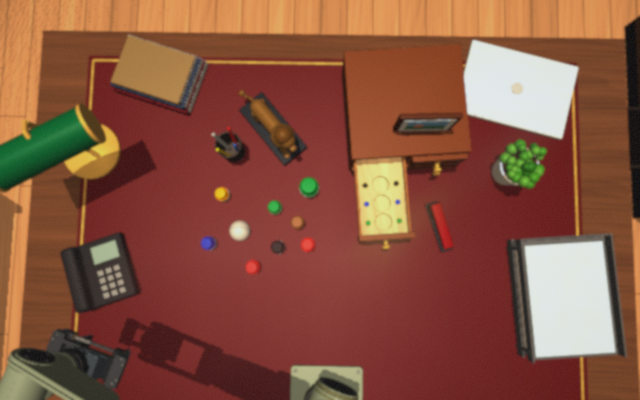

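```bash
cat > h.py <<'E'
import numpy as np,cv2
def load(n): return dict(np.load(f"pics/{n}.npz"))
def pts(s):
    d=s["depth"]; v,u=np.mgrid[:d.shape[0],:d.shape[1]]
    P=np.stack([(u-s["cx"])/s["fx"]*d,(v-s["cy"])/s["fy"]*d,d],-1)
    T=np.linalg.inv(s["world_to_cam"]); W=P@T[:3,:3].T+T[:3,3]; W[d==0]=np.nan; return W
def proj(s,p):
    c=s["world_to_cam"]@np.r_[p,1]; return c[0]/c[2]*s["fx"]+s["cx"],c[1]/c[2]*s["fy"]+s["cy"]
def ray(s,u,v,z):
    T=np.linalg.inv(s["world_to_cam"]); d=T[:3,:3]@np.array([(u-s["cx"])/s["fx"],(v-s["cy"])/s["fy"],1]); o=T[:3,3]
    return o+d*(z-o[2])/d[2]
E
python3 - <<'E'
from h import *
s=load("top0"); f=s["frame"][:,:,::-1]
cv2.imwrite("pics/c1.png",cv2.resize(f[170:280,190:330],None,fx=5,fy=5,interpolation=cv2.INTER_CUBIC))
cv2.imwrite("pics/c2.png",cv2.resize(f[145:255,340:460],None,fx=5,fy=5,interpolation=cv2.INTER_CUBIC))
t=load("scene0");g=t["frame"][:,:,::-1]
cv2.imwrite("pics/c3.png",cv2.resize(g[100:300,200:400],None,fx=3,fy=3,interpolation=cv2.INTER_CUBIC))
W=pts(s);print(np.nanmedian(W[300:340,420:500],axis=(0,1)))
for n,u,v in [("black",277,247),("blue",207,243),("green",274,207),("Green",309,187),("red",307,244),("red2",252,267),("brown",297,222),("amber",221,194),("dome",239,230)]:
    w=W[v-6:v+7,u-6:u+7].reshape(-1,3); m=np.nanmax(w[:,2]); k=w[:,2]>m-.006
    print(n,np.round(ray(s,u,v,m),3),"top",round(m,3),np.round(w[k].mean(0),3),k.sum())
E
```

```text
[ 0.2388699  -0.38715891  0.000594  ]
black [0.44  0.145 0.062] top 0.062 [0.445 0.147 0.058] 24
blue [0.448 0.343 0.066] top 0.066 [0.455 0.345 0.063] 4
green [0.554 0.156 0.063] top 0.063 [0.559 0.161 0.059] 18
Green [0.61  0.057 0.084] top 0.084 [0.613 0.057 0.08 ] 47
red [0.45  0.06  0.063] top 0.063 [0.45  0.059 0.059] 29
red2 [0.383 0.214 0.06 ] top 0.06 [0.384 0.217 0.056] 61
brown [0.512 0.09  0.06 ] top 0.06 [0.515 0.089 0.057] 47
amber [0.589 0.309 0.061] top 0.061 [0.594 0.311 0.057] 37
dome [0.487 0.257 0.046] top 0.046 [0.492 0.259 0.041] 15
```

View pics/c1.png

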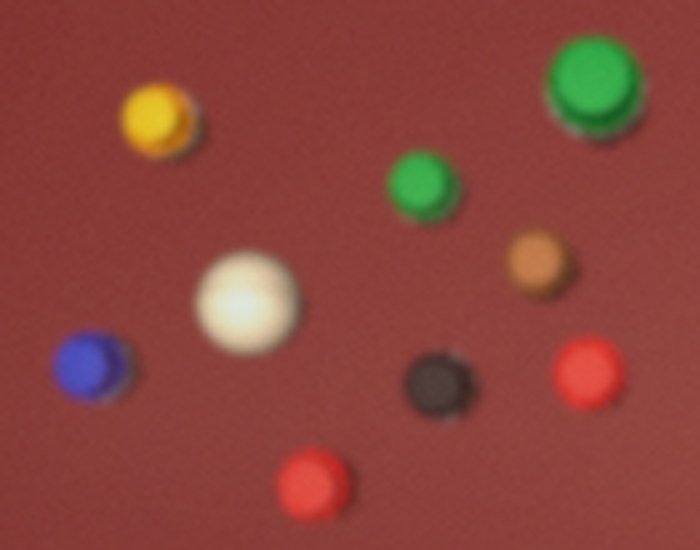

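View pics/c2.png

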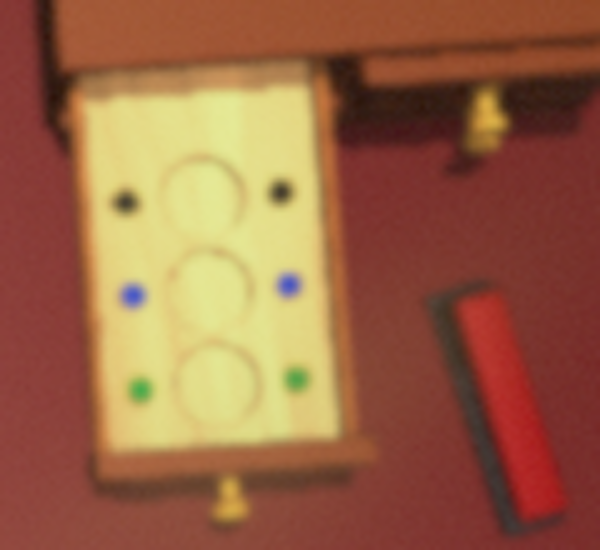

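View pics/c3.png

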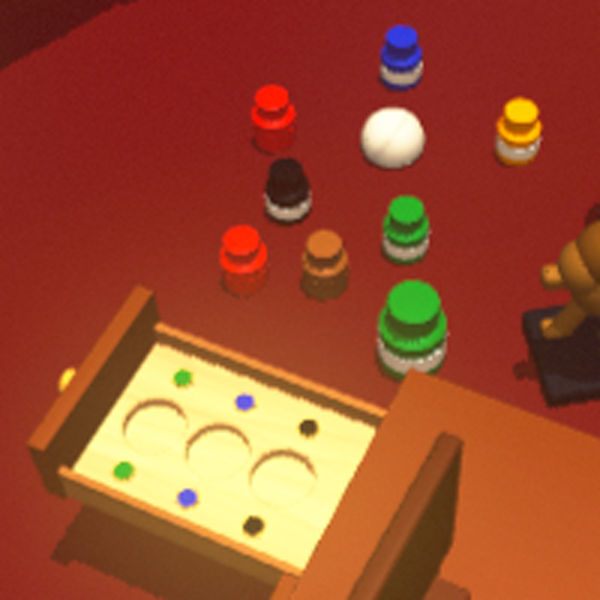

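```bash
python3 - <<'E'
from h import *
s=load("top0");t=load("scene0")
for n,a,b in [("black",(437,384),(288,169)),("blue",(85,367),(402,36)),("green",(418,185),(407,208))]:
    for z in(.055,):
        print(n,np.round(ray(s,(a[0]+.5)/5-.5+190,(a[1]+.5)/5-.5+170,z),4),np.round(ray(t,(b[0]+.5)/3-.5+200,(b[1]+.5)/3-.5+100,z),4))
D={}
for n,a,b in [("d1",(125,203),(281,192)),("d2",(133,296),(289,286)),("d3",(140,391),(296,380))]:
    P=[ray(s,(q[0]+.5)/5-.5+340,(q[1]+.5)/5-.5+145,.108) for q in(a,b)]; D[n]=(P[0]+P[1])/2
    print(n,np.round(D[n],4),np.round(P[0]-P[1],4))
for n,a,b in [("e1",(308,428),(253,525)),("e2",(245,402),(188,498)),("e3",(183,378),(124,470))]:
    P=[ray(t,(q[0]+.5)/3-.5+200,(q[1]+.5)/3-.5+100,.108) for q in(a,b)]; D[n]=(P[0]+P[1])/2
    print(n,np.round(D[n],4),np.round(P[0]-P[1],4))
for k in"de":
    v=D[k+"1"]-D[k+"3"]; print(np.linalg.norm(v),np.degrees(np.arctan2(v[1],v[0])))
W=pts(s)
print("board",np.nanmedian(W[195:230,365:405,2]),"chest",np.nanmedian(W[70:100,370:440,2]),"frame",np.nanmax(W[105:140,390:470,2]))
E
```

```text
black [0.4418 0.1455 0.055 ] [0.4462 0.1477 0.055 ]
blue [0.4481 0.3468 0.055 ] [0.4525 0.3479 0.055 ]
green [0.5554 0.1594 0.055 ] [0.5602 0.1593 0.055 ]
d1 [ 0.6184 -0.1412  0.108 ] [-0.0075  0.0863  0.    ]
d2 [ 0.5664 -0.1459  0.108 ] [-0.0069  0.086   0.    ]
d3 [ 0.5142 -0.15    0.108 ] [-0.0075  0.0857  0.    ]
e1 [ 0.6208 -0.1405  0.108 ] [-0.0068  0.0848  0.    ]
e2 [ 0.5697 -0.1447  0.108 ] [-0.0077  0.0858  0.    ]
e3 [ 0.5179 -0.1491  0.108 ] [-0.0072  0.0847  0.    ]
0.10447397475782502 4.820997985044878
0.1033222555396763 4.763983104488737
board 0.1066388724623013 chest 0.18013651729295455 frame 0.3195920979403568
```

```bash
cat > mv.py <<'E'
import sys,numpy as np
from station import r
from scipy.spatial.transform import Rotation as R
# usage: mv.py x y z [jawdeg]
x,y,z=map(float,sys.argv[1:4]); a=np.radians(float(sys.argv[4]) if len(sys.argv)>4 else 94.8)
s=r.get_state(); Rc=R.from_quat(s["tool_rot"])
yv=np.array([np.cos(a),np.sin(a),0]);zv=np.array([0,0,-1.]);Rd=R.from_matrix(np.stack([np.cross(yv,zv),yv,zv],1))
d=Rc.inv().apply(np.array([x,y,z])-s["ee_pos"])*1000
print("t",round(s["clock"],2),"pos",np.round(s["ee_pos"],4),"F",np.round(s["contact_force"],1),"w",round(s["width"],3))
print("turn",np.round((Rc.inv()*Rd).as_rotvec(),3),"shift mm",np.round(d,1))
E
python3 mv.py .444 .1466 .2
```

```text
t 0.1 pos [0.1833 0.5445 0.2132] F [-0.7 -0.5 -0.7] w 0.995
turn [-0.002 -0.    -0.409] shift mm [-374.  -293.9   13.7]
```

Call:
{"api": "play_rows", "payload": {"targets": [0,0,-0.08,-38,-30,0,0.3,0,0,-0.16,-76,-60,0,0.3,0,0,-0.24,-114,-90,0,0.3,0,0,-0.33,-152,-120,0,0.3,0,0,-0.409,-187,-147,0,0.3]}}

```text
clock: 0.6
ee_pos: [0.3143, 0.3439, 0.2137]
tool_rot: [-0.044, 0.999, -0.0, -0.0]
contact_force: [1.3, -0.4, 0.8]
width: 0.701
```

```bash
python3 mv.py .444 .1466 .2
```

```text
t 0.6 pos [0.3143 0.3439 0.2137] F [ 1.3 -0.4  0.8] w 0.701
turn [-0.001 -0.     0.004] shift mm [-111.9 -207.9   13.8]
```

Call:
{"api": "play_rows", "payload": {"targets": [0,0,0,-22,-42,3,0.3,0,0,0,-45,-84,6,0.3,0,0,0,-67,-125,9,0.3,0,0,0,-90,-167,12,0.3,0,0,0,-112,-207,14,0.3]}}

```text
clock: 1.1
ee_pos: [0.4433, 0.1472, 0.1996]
tool_rot: [-0.042, 0.999, 0.0, -0.0]
contact_force: [0.4, -0.0, 0.8]
width: 0.697
```

```bash
python3 mv.py .444 .1466 .016; python3 - <<'E'
from station import r
import numpy as np,cv2
s=r.snapshot("scene");np.savez("pics/s1.npz",**s)
cv2.imwrite("pics/s1.png",cv2.resize(s["frame"][60:260,180:420,::-1],None,fx=3,fy=3,interpolation=cv2.INTER_CUBIC))
E
```

```text
t 1.1 pos [0.4433 0.1472 0.1996] F [ 0.4 -0.   0.8] w 0.697
turn [ 0. -0.  0.] shift mm [ -0.7  -0.6 183.6]
```

View pics/s1.png

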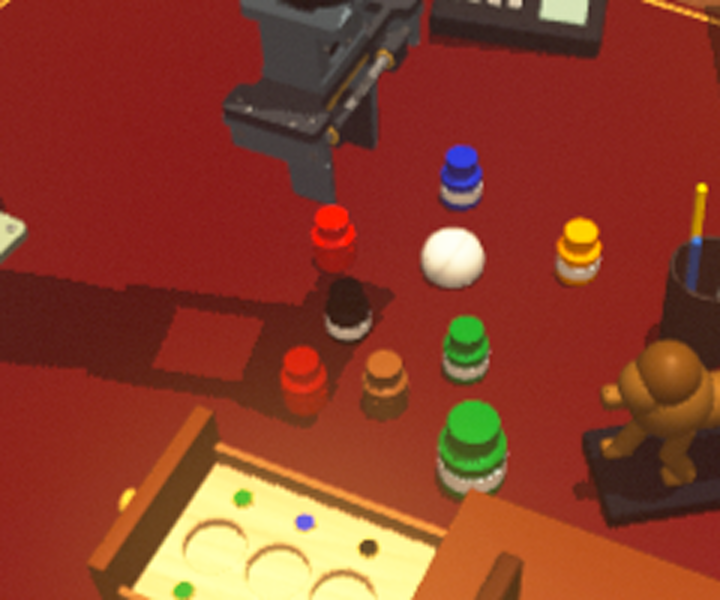

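Call:
{"api": "play_rows", "payload": {"targets": [0,0,0,-1,-1,40,0.3,0,0,0,-1,-1,80,0.3,0,0,0,-1,-1,120,0.3,0,0,0,-1,-1,155,0.3,0,0,0,-1,-1,183,0.3]}}

```text
clock: 1.65
ee_pos: [0.4427, 0.148, 0.0149]
tool_rot: [-0.042, 0.999, -0.0, -0.001]
contact_force: [0.1, -0.1, 0.3]
width: 0.698
```

```bash
python3 mv.py .444 .1466 .016; python3 - <<'E'
from station import r
import numpy as np,cv2
s=r.snapshot("scene");np.savez("pics/s2.npz",**s)
cv2.imwrite("pics/s2.png",cv2.resize(s["frame"][100:220,230:370,::-1],None,fx=5,fy=5,interpolation=cv2.INTER_CUBIC))
E
```

```text
t 1.65 pos [0.4427 0.148  0.0149] F [ 0.1 -0.1  0.3] w 0.698
turn [-0.    -0.002  0.   ] shift mm [-1.2 -1.5 -1.1]
```

View pics/s2.png

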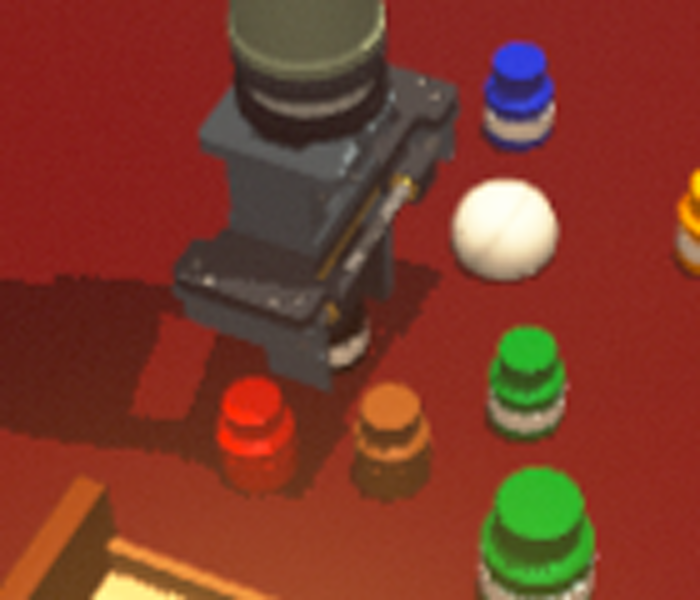

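Call:
{"api": "play_rows", "payload": {"targets": [0,0,0,-1,-1,-1,0.5,0,0,0,-1,-1,-1,0.65,0,0,0,-1,-1,-1,0.8,0,0,0,-1,-1,-1,0.8,0,0,0,-1,-1,-1,0.8]}}

```text
clock: 2.2
ee_pos: [0.4462, 0.1478, 0.0195]
tool_rot: [-0.042, 0.999, 0.001, 0.002]
contact_force: [-0.4, -0.2, 6.1]
width: 0.427
```

Call:
{"api": "play_rows", "payload": {"targets": [0,0,0,0,0,0,0.8,0,0,0,0,0,0,0.8]}}

```text
clock: 2.4
ee_pos: [0.4462, 0.1478, 0.0195]
tool_rot: [-0.042, 0.999, 0.001, 0.002]
contact_force: [0.4, 0.3, 7.1]
width: 0.427
```

```bash
python3 mv.py .444 .1466 .016; python3 - <<'E'
from station import r
import numpy as np,cv2
for n in("scene","top"):
    s=r.snapshot(n);np.savez(f"pics/{n}3.npz",**s)
    c=s["frame"][100:220,230:370,::-1] if n=="scene" else s["frame"][190:310,210:350,::-1]
    cv2.imwrite(f"pics/{n}3.png",cv2.resize(c,None,fx=5,fy=5,interpolation=cv2.INTER_CUBIC))
E
```

```text
t 2.4 pos [0.4462 0.1478 0.0195] F [0.4 0.3 7.1] w 0.427
turn [0.001 0.004 0.   ] shift mm [ 2.3 -1.   3.5]
```

View pics/scene3.png

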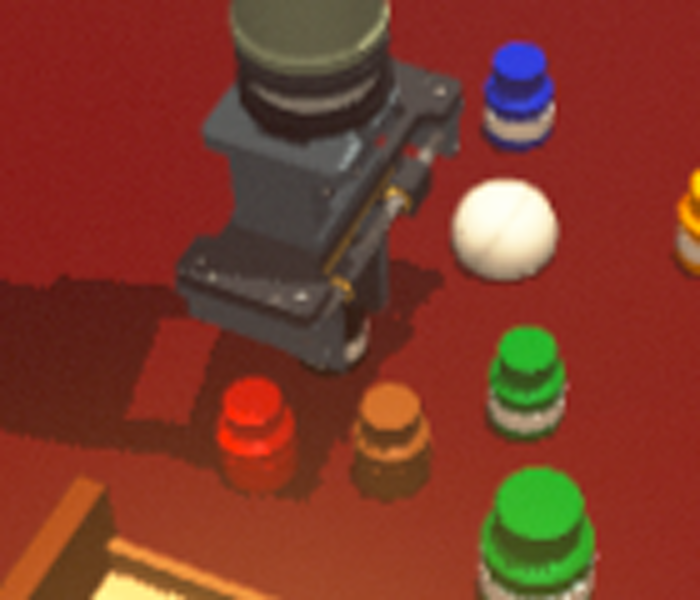

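Call:
{"api": "play_rows", "payload": {"targets": [0,0,0,0,0,-10,0.8,0,0,0,0,0,-30,0.8,0,0,0,0,0,-50,0.8,0,0,0,0,0,-60,0.8,0,0,0,0,0,-60,0.8]}}

```text
clock: 3.0
ee_pos: [0.4459, 0.1475, 0.0795]
tool_rot: [-0.042, 0.999, 0.0, 0.002]
contact_force: [0.7, 0.3, -1.3]
width: 0.427
```

```bash
python3 mv.py .444 .1466 .016; python3 - <<'E'
from station import r
import numpy as np,cv2
for n in("scene","top"):
    s=r.snapshot(n);np.savez(f"pics/{n}4.npz",**s)
    c=s["frame"][80:200,230:370,::-1] if n=="scene" else s["frame"][190:310,210:350,::-1]
    cv2.imwrite(f"pics/{n}4.png",cv2.resize(c,None,fx=5,fy=5,interpolation=cv2.INTER_CUBIC))
E
```

```text
t 3.0 pos [0.4459 0.1475 0.0795] F [ 0.7  0.3 -1.3] w 0.427
turn [0.001 0.003 0.   ] shift mm [ 2.2 -0.8 63.5]
```

View pics/scene4.png

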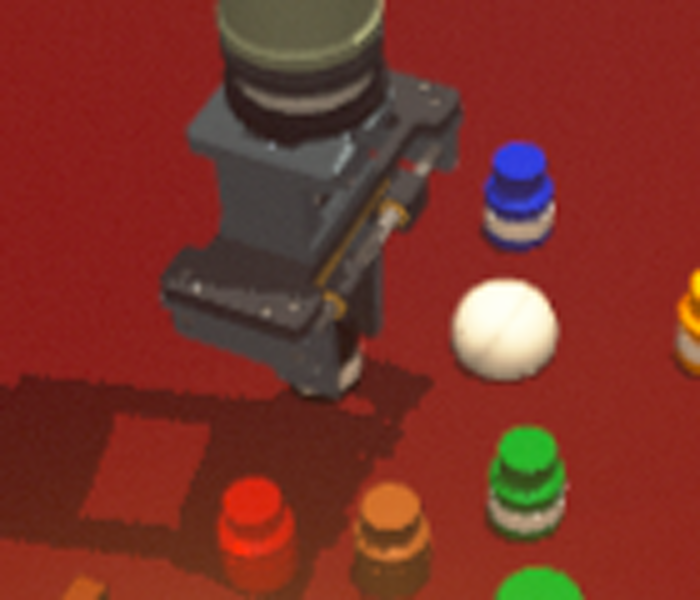

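```bash
cat > ov.py <<'E'
import sys
from h import *
from station import r
def overlay(s,img,off,k,c,zb,hts=(0,34,55),rad=(.02,.02,.0155)):
    for h,rr,col in zip(hts,rad,[(0,255,255),(255,255,0),(255,0,255)]):
        P=[proj(s,[c[0]+rr*np.cos(a),c[1]+rr*np.sin(a),zb+h/1000]) for a in np.linspace(0,6.29,60)]
        P=np.array([((u-off[0]+.5)*k-.5,(v-off[1]+.5)*k-.5) for u,v in P])
        cv2.polylines(img,[np.round(P).astype(np.int32)],True,col,1)
E
python3 - <<'E'
from ov import *
for n,o in(("scene4",(280,120)),("top4",(250,210))):
    s=load(n);img=cv2.resize(s["frame"][o[1]:o[1]+60,o[0]:o[0]+60,::-1],None,fx=9,fy=9,interpolation=cv2.INTER_CUBIC)
    b=img.copy();overlay(s,b,o,9,(.4459,.1475),.06);cv2.imwrite(f"pics/{n}o.png",np.hstack([img,b])[:,:,:] if 0 else cv2.resize(np.hstack([img,b]),(800,400)))
E
```

```text
(no output)
```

View pics/scene4o.png

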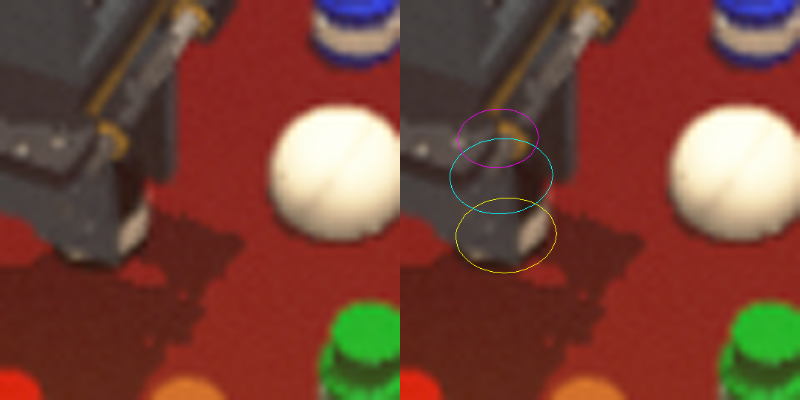

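View pics/top4o.png

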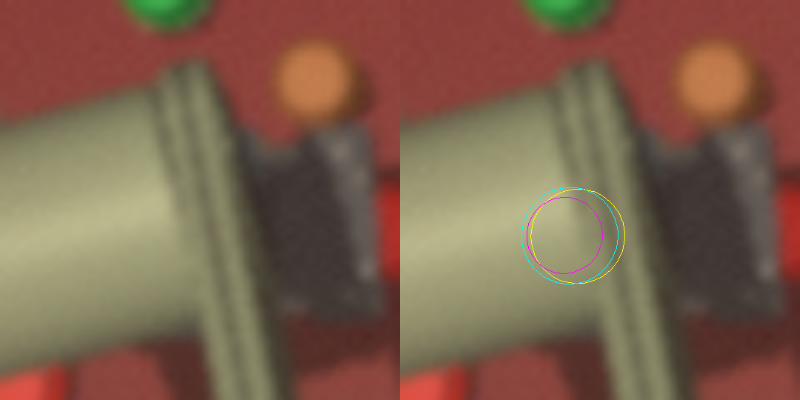

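```bash
python3 mv.py .4459 .1475 .235;python3 mv.py .6216 -.1408 .235
```

```text
t 3.1 pos [0.4445 0.1472 0.0777] F [-0.2  0.3 -1.9] w 0.429
turn [-0.    -0.001  0.001] shift mm [  -1.3    0.2 -157.3]
t 3.1 pos [0.4445 0.1472 0.0777] F [-0.2  0.3 -1.9] w 0.429
turn [-0.    -0.001  0.001] shift mm [-152.1 -301.9 -157.3]
```

Call:
{"api": "play_rows", "payload": {"targets": [0,0,0,0,0,-30,0.8,0,0,0,0,0,-65,0.8,0,0,0,0,0,-100,0.8,0,0,0,-10,-20,-135,0.8,0,0,0,-20,-50,-157,0.8]}}

```text
clock: 3.6
ee_pos: [0.4696, 0.0996, 0.2364]
tool_rot: [-0.043, 0.999, 0.0, 0.001]
contact_force: [0.6, 0.2, -1.2]
width: 0.43
```

Call:
{"api": "play_rows", "payload": {"targets": [0,0,0,-20,-40,0,0.8,0,0,0,-40,-80,0,0.8,0,0,0,-60,-120,0,0.8,0,0,0,-80,-155,0,0.8,0,0,0,-100,-190,0,0.8]}}

```text
clock: 4.1
ee_pos: [0.5849, -0.0834, 0.2332]
tool_rot: [-0.042, 0.999, 0.0, -0.001]
contact_force: [0.4, 0.8, -1.2]
width: 0.429
```

```bash
python3 mv.py .6216 -.1408 .235
```

```text
t 4.1 pos [ 0.5849 -0.0834  0.2332] F [ 0.4  0.8 -1.2] w 0.429
turn [ 0.001 -0.003 -0.   ] shift mm [-31.8 -60.3  -2. ]
```

Call:
{"api": "play_rows", "payload": {"targets": [0,0,0,-15,-30,0,0.8,0,0,0,-32,-60,0,0.8,0,0,0,-32,-60,0,0.8,0,0,0,-32,-60,0,0.8,0,0,0,-32,-60,0,0.8]}}

```text
clock: 4.6
ee_pos: [0.6209, -0.138, 0.234]
tool_rot: [-0.042, 0.999, 0.001, -0.001]
contact_force: [-0.2, 1.0, -0.3]
width: 0.425
```

```bash
python3 mv.py .6216 -.1408 .235; python3 - <<'E'
from ov import *
st=r.get_state();p=st["ee_pos"]
s=r.snapshot("scene");np.savez("pics/scene5.npz",**s)
o=(220,150)
img=cv2.resize(s["frame"][o[1]:o[1]+150,o[0]:o[0]+150,::-1],None,fx=4,fy=4,interpolation=cv2.INTER_CUBIC)
b=img.copy();overlay(s,b,o,4,p[:2],p[2]-.0185)
overlay(s,b,o,4,(.6196,-.1408),.108,(0,),(.023,))
cv2.imwrite("pics/scene5.png",cv2.resize(np.hstack([img,b]),None,fx=.66,fy=.66))
cv2.imwrite("pics/scene5b.png",b)
E
```

```text
t 4.6 pos [ 0.6209 -0.138   0.234 ] F [-0.2  1.  -0.3] w 0.425
turn [ 0.001 -0.002  0.001] shift mm [-0.5 -2.9 -1. ]
```

View pics/scene5.png

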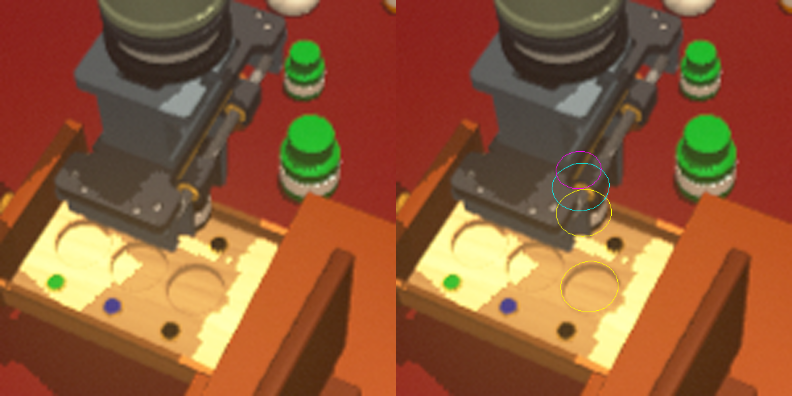

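```bash
python3 - <<'E'
from ov import *
s=load("scene5");o=(270,210);w=(55,70);k=10
img=cv2.resize(s["frame"][o[1]:o[1]+w[1],o[0]:o[0]+w[0],::-1],(550,700),interpolation=cv2.INTER_CUBIC)[:600]
b=img.copy();overlay(s,b,o,k,(.6209,-.138),.234-.0185)
overlay(s,b,o,k,(.6208,-.1405),.108,(0,),(.023,))
cv2.imwrite("pics/z5.png",cv2.resize(np.hstack([img,b]),(800,436)))
E
```

```text
(no output)
```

View pics/z5.png

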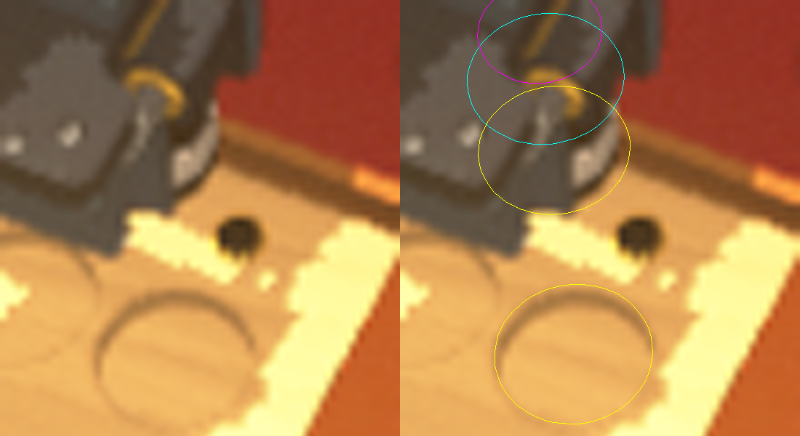

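```bash
python3 mv.py .6228 -.1406 .136
```

```text
t 4.65 pos [ 0.621  -0.1378  0.2344] F [-0.3  0.2 -1.6] w 0.43
turn [ 0.001 -0.001  0.001] shift mm [-1.7 -3.  98.4]
```

Call:
{"api": "play_rows", "payload": {"targets": [0,0,0,-2,-3,25,0.8,0,0,0,-2,-3,50,0.8,0,0,0,-2,-3,75,0.8,0,0,0,-2,-3,98,0.8,0,0,0,-2,-3,98,0.8]}}

```text
clock: 5.15
ee_pos: [0.6211, -0.14, 0.1338]
tool_rot: [-0.043, 0.999, 0.001, -0.004]
contact_force: [-0.3, 0.1, -1.5]
width: 0.43
```

```bash
cat > look.py <<'E'
import sys
from ov import *
# look.py name px py [dz]   overlays bottle at tcp and pocket
n=sys.argv[1];px,py=map(float,sys.argv[2:4]);dz=float(sys.argv[4]) if len(sys.argv)>4 else .0185
p=r.get_state()["ee_pos"];s=r.snapshot("scene");np.savez(f"pics/{n}.npz",**s)
u,v=proj(s,[px,py,.13]);o=(int(u)-30,int(v)-30);k=8
img=cv2.resize(s["frame"][o[1]:o[1]+60,o[0]:o[0]+60,::-1],None,fx=k,fy=k,interpolation=cv2.INTER_CUBIC)
b=img.copy();overlay(s,b,o,k,p[:2],p[2]-dz);overlay(s,b,o,k,(px,py),.108,(0,),(.023,))
cv2.imwrite(f"pics/{n}.png",cv2.resize(np.hstack([img,b]),(800,400)))
E
python3 mv.py .6228 -.1406 .1145;python3 look.py a1 .6208 -.1405
```

```text
t 5.15 pos [ 0.6211 -0.14    0.1338] F [-0.3  0.1 -1.5] w 0.43
turn [ 0.003 -0.007  0.002] shift mm [-1.7 -0.8 19.3]
```

View pics/a1.png

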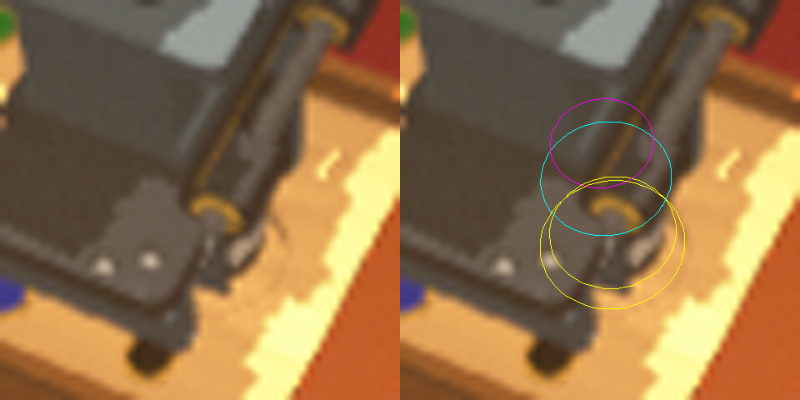

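Call:
{"api": "play_rows", "payload": {"targets": [0,-0.003,0,-3,-1,0,0.8,0,-0.003,0,-3,-1,4,0.8,0,-0.003,0,-3,-1,8,0.8,0,-0.003,0,-3,-1,8,0.8]}}

```text
clock: 5.6
ee_pos: [0.6268, -0.1423, 0.1288]
tool_rot: [-0.042, 0.999, 0.0, 0.001]
contact_force: [1.0, 0.3, -1.9]
width: 0.429
```

```bash

python3 mv.py .6243 -.1408 .1145;python3 look.py a2 .6208 -.1405
```

```text
t 5.6 pos [ 0.6268 -0.1423  0.1288] F [ 1.   0.3 -1.9] w 0.429
turn [0.    0.003 0.   ] shift mm [ 2.4  1.7 14.3]
```

View pics/a2.png

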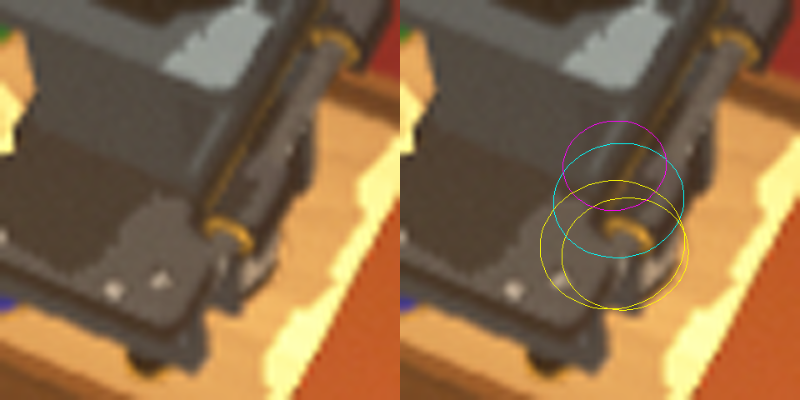

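Call:
{"api": "play_rows", "payload": {"targets": [0,0,0,0,0,0,0.8,0,0,0,0,0,0,0.8,0,0,0,0,0,0,0.8]}}

```text
clock: 5.95
ee_pos: [0.6271, -0.1425, 0.1291]
tool_rot: [-0.042, 0.999, 0.0, 0.002]
contact_force: [-1.3, 1.9, -1.2]
width: 0.429
```

```bash

python3 mv.py .6243 -.1408 .1145;python3 look.py a3 .6208 -.1405
```

```text
t 5.95 pos [ 0.6271 -0.1425  0.1291] F [-1.3  1.9 -1.2] w 0.429
turn [-0.     0.003  0.   ] shift mm [ 2.7  1.9 14.5]
```

View pics/a3.png

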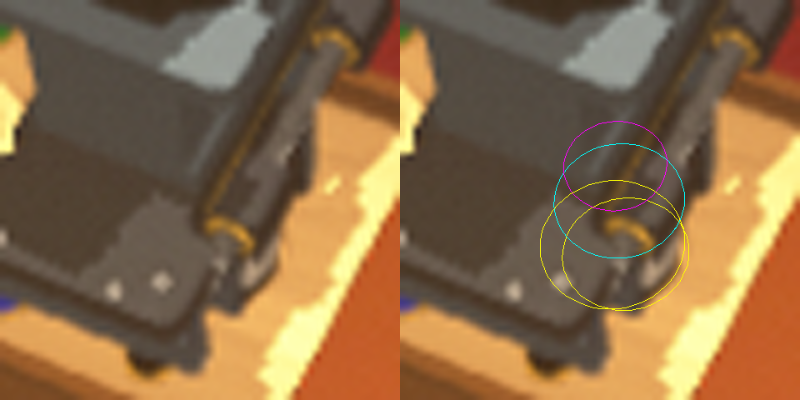

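Call:
{"api": "play_rows", "payload": {"targets": [0,0,0,1,1.6,0,0.8,0,0,0,1,1.6,2,0.8,0,0,0,1,1.6,4,0.8,0,0,0,1,1.6,6,0.8,0,0,0,1,1.6,6,0.8]}}

```text
clock: 6.5
ee_pos: [0.6256, -0.1409, 0.1224]
tool_rot: [-0.042, 0.999, 0.0, 0.001]
contact_force: [-0.1, -0.9, -0.5]
width: 0.428
```

```bash

python3 mv.py .626 -.141 .1145;python3 look.py a4 .6208 -.1405
```

```text
t 6.5 pos [ 0.6256 -0.1409  0.1224] F [-0.1 -0.9 -0.5] w 0.428
turn [0.    0.002 0.   ] shift mm [-0.3 -0.2  7.9]
```

View pics/a4.png

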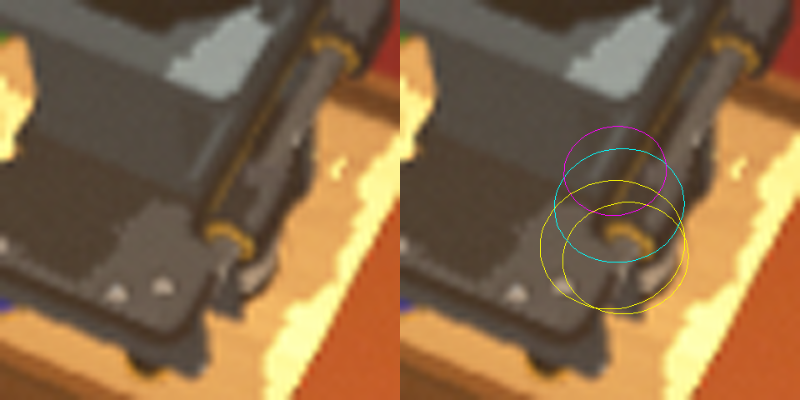

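Call:
{"api": "play_rows", "payload": {"targets": [0,0,0,0,0,2,0.8,0,0,0,0,0,4,0.8,0,0,0,0,0,6,0.8,0,0,0,0,0,7,0.8,0,0,0,0,0,7,0.8]}}

```text
clock: 7.05
ee_pos: [0.6259, -0.1409, 0.1158]
tool_rot: [-0.042, 0.999, 0.0, 0.001]
contact_force: [0.4, -0.1, -1.2]
width: 0.427
```

Call:
{"api": "play_rows", "payload": {"targets": [0,0,0,0,0,0.7,0.8,0,0,0,0,0,1.4,0.8,0,0,0,0,0,2,0.8,0,0,0,0,0,2,0.8]}}

```text
clock: 7.45
ee_pos: [0.6265, -0.1409, 0.1155]
tool_rot: [-0.042, 0.999, -0.0, 0.003]
contact_force: [-1.4, -0.2, 5.7]
width: 0.429
```

Call:
{"api": "play_rows", "payload": {"targets": [0,0,0,0,0,0,0.5,0,0,0,0,0,0,0.4,0,0,0,0,0,0,0.35,0,0,0,0,0,0,0.35]}}

```text
clock: 7.85
ee_pos: [0.6258, -0.1409, 0.1136]
tool_rot: [-0.042, 0.999, 0.0, 0.001]
contact_force: [0.3, -0.1, -0.0]
width: 0.651
```

Call:
{"api": "play_rows", "payload": {"targets": [0,0,0,0,0,-20,0.35,0,0,0,0,0,-50,0.35,0,0,0,0,0,-85,0.35,0,0,0,0,0,-120,0.3,0,0,0,0,20,-120,0.3]}}

```text
clock: 8.35
ee_pos: [0.6267, -0.1231, 0.2395]
tool_rot: [-0.041, 0.999, -0.002, 0.007]
contact_force: [0.8, -0.9, 0.7]
width: 0.702
```

```bash
python3 mv.py .450 .3473 .235
```

```text
t 8.35 pos [ 0.6267 -0.1231  0.2395] F [ 0.8 -0.9  0.7] w 0.702
turn [-0.004  0.014 -0.002] shift mm [137.7 483.3   0.6]
```

Call:
{"api": "play_rows", "payload": {"targets": [0,0,0,13,47,0,0.3,0,0,0,26,94,0,0.3,0,0,0,40,141,0,0.3,0,0,0,53,188,0,0.3,0,0,0,66,235,0,0.3]}}

```text
clock: 8.85
ee_pos: [0.5368, 0.1095, 0.233]
tool_rot: [-0.042, 0.999, 0.0, 0.001]
contact_force: [1.1, 1.0, -0.6]
width: 0.697
```

```bash
python3 mv.py .450 .3473 .235; python3 - <<'E'
from ov import *
s=r.snapshot("scene");np.savez("pics/b0.npz",**s)
u,v=proj(s,[.62,-.14,.13]);o=(int(u)-30,int(v)-30);k=8
img=cv2.resize(s["frame"][o[1]:o[1]+60,o[0]:o[0]+60,::-1],None,fx=k,fy=k,interpolation=cv2.INTER_CUBIC)
b=img.copy();overlay(s,b,o,k,(.6208,-.1405),.096);overlay(s,b,o,k,(.6208,-.1405),.108,(0,),(.023,))
cv2.imwrite("pics/b0.png",cv2.resize(np.hstack([img,b]),(800,400)))
E
```

```text
t 8.85 pos [0.5368 0.1095 0.233 ] F [ 1.1  1.  -0.6] w 0.697
turn [0.    0.002 0.   ] shift mm [ 66.5 244.2  -2.1]
```

View pics/b0.png

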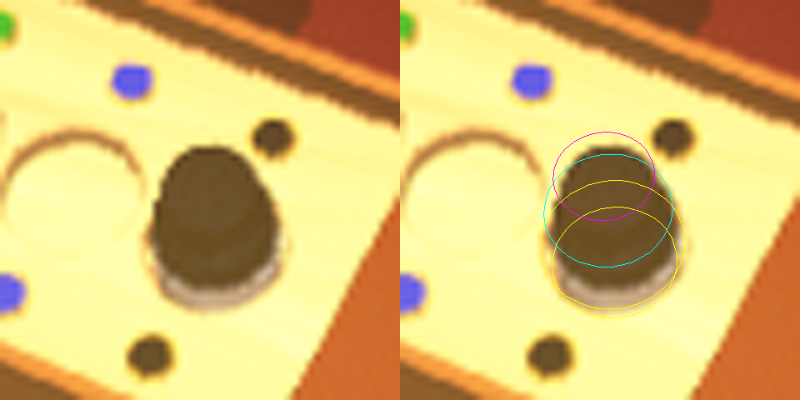

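```bash
python3 - <<'E'
from ov import *
s=load("b0");W=pts(s)
u,v=map(int,proj(s,[.62,-.14,.148]));
for dv in range(-8,14,2): print(dv,np.round(W[v+dv,u],3))
u,v=map(int,proj(s,[.568,-.145,.108]));print(np.round(W[v,u],3))
t=load("scene0");W=pts(t);u,v=map(int,proj(t,[.446,.147,.05]))
for dv in range(-8,14,2): print(dv,np.round(W[v+dv,u],3))
E
```

```text
-8 [ 0.592 -0.104  0.106]
-6 [ 0.595 -0.109  0.107]
-4 [ 0.614 -0.133  0.15 ]
-2 [ 0.616 -0.137  0.149]
0 [ 0.618 -0.141  0.15 ]
2 [ 0.621 -0.145  0.149]
4 [ 0.623 -0.149  0.149]
6 [ 0.626 -0.153  0.15 ]
8 [ 0.628 -0.157  0.15 ]
10 [ 0.627 -0.156  0.139]
12 [ 0.627 -0.157  0.132]
[ 0.562 -0.14   0.096]
-8 [0.404 0.207 0.004]
-6 [ 0.404  0.207 -0.004]
-4 [0.438 0.157 0.054]
-2 [0.44  0.154 0.049]
0 [0.446 0.144 0.055]
2 [0.45  0.139 0.054]
4 [0.452 0.134 0.051]
6 [0.452 0.133 0.045]
8 [0.452 0.133 0.037]
10 [0.453 0.13  0.032]
12 [0.452 0.13  0.023]
```

```bash
cat > cap.py <<'E'
from ov import *
def cap(s,x,y,z):
    W=pts(s); m=(np.abs(W[...,2]-z)<.006)&(np.hypot(W[...,0]-x,W[...,1]-y)<.025)
    # fit enclosing centre in the pixel->plane mapping
    v,u=np.nonzero(m); uc,vc=(u.min()+u.max())/2,(v.min()+v.max())/2
    P=W[m]; return m.sum(),np.round(P.mean(0),4),np.round(ray(s,uc,vc,z),4),np.round(ray(s,u.mean(),v.mean(),z),4)
E
python3 - <<'E'
from cap import *
s=load("b0")
print(cap(s,.62,-.142,.150));print(cap(s,.45,.347,.055));print(cap(s,.558,.159,.055))
t=load("scene0");print(cap(t,.444,.147,.055));print(cap(t,.45,.347,.055));print(cap(t,.558,.159,.055))
t=load("top0");print(cap(t,.444,.147,.055));print(cap(t,.45,.347,.055));print(cap(t,.558,.159,.055))
E
```

```text
(np.int64(168), array([ 0.625 , -0.1433,  0.1487]), array([ 0.6252, -0.1443,  0.15  ]), array([ 0.6255, -0.1439,  0.15  ]))
(np.int64(39), array([0.4565, 0.3497, 0.0524]), array([0.4588, 0.3474, 0.055 ]), array([0.4578, 0.3471, 0.055 ]))
(np.int64(88), array([0.5606, 0.1584, 0.0523]), array([0.5622, 0.1565, 0.055 ]), array([0.5617, 0.1563, 0.055 ]))
(np.int64(79), array([0.4448, 0.1466, 0.0522]), array([0.4465, 0.1438, 0.055 ]), array([0.4463, 0.1445, 0.055 ]))
(np.int64(63), array([0.4516, 0.3479, 0.0521]), array([0.4537, 0.3446, 0.055 ]), array([0.4531, 0.345 , 0.055 ]))
(np.int64(88), array([0.5603, 0.1578, 0.0524]), array([0.563, 0.155, 0.055]), array([0.5614, 0.1558, 0.055 ]))
(np.int64(89), array([0.4424, 0.1454, 0.0546]), array([0.443 , 0.1456, 0.055 ]), array([0.4424, 0.1453, 0.055 ]))
(np.int64(87), array([0.4498, 0.3473, 0.055 ]), array([0.451 , 0.3472, 0.055 ]), array([0.4498, 0.3473, 0.055 ]))
(np.int64(84), array([0.5582, 0.1577, 0.0547]), array([0.5587, 0.1572, 0.055 ]), array([0.5582, 0.1576, 0.055 ]))
```

```bash
python3 mv.py .4515 .3473 .2
```

```text
t 8.9 pos [0.5338 0.1162 0.2331] F [-3.   4.5 -0.6] w 0.703
turn [ 0.007 -0.001  0.005] shift mm [ 61.6 237.2  34.7]
```

Call:
{"api": "play_rows", "payload": {"targets": [0,0,0,12,46,6,0.3,0,0,0,25,92,14,0.3,0,0,0,38,139,21,0.3,0,0,0,50,186,28,0.3,0,0,0,62,232,34,0.3]}}

```text
clock: 9.4
ee_pos: [0.4557, 0.3352, 0.1985]
tool_rot: [-0.042, 0.999, -0.0, 0.001]
contact_force: [0.7, 0.5, -0.1]
width: 0.702
```

Call:
{"api": "play_rows", "payload": {"targets": [0,0,0,0,4,20,0.3,0,0,0,0,4,50,0.3,0,0,0,0,4,80,0.3,0,0,0,0,4,100,0.3,0,0,0,0,4,100,0.3]}}

```text
clock: 9.9
ee_pos: [0.4546, 0.3362, 0.096]
tool_rot: [-0.042, 0.999, -0.002, -0.002]
contact_force: [0.3, 0.7, -0.4]
width: 0.702
```

```bash
python3 mv.py .4515 .3473 .0155
```

```text
t 9.9 pos [0.4546 0.3362 0.096 ] F [ 0.3  0.7 -0.4] w 0.702
turn [-0.004 -0.004  0.001] shift mm [ 1.9 11.7 80.5]
```

Call:
{"api": "play_rows", "payload": {"targets": [0,0,0,2,11,0,0.3,0,0,0,2,11,0,0.3,0,0,0,2,11,25,0.3,0,0,0,2,11,25,0.3]}}

```text
clock: 10.3
ee_pos: [0.4532, 0.3479, 0.0736]
tool_rot: [-0.042, 0.999, -0.001, 0.0]
contact_force: [-0.6, -1.5, -0.5]
width: 0.703
```

```bash
python3 mv.py .4515 .3473 .0155
```

```text
t 10.3 pos [0.4532 0.3479 0.0736] F [-0.6 -1.5 -0.5] w 0.703
turn [-0.002  0.     0.001] shift mm [ 1.8 -0.4 58.1]
```

Call:
{"api": "play_rows", "payload": {"targets": [0,0,0,1.5,0,20,0.3,0,0,0,1.5,0,40,0.3,0,0,0,1.5,0,57,0.3,0,0,0,1.5,0,57,0.3,0,0,0,1.5,0,57,0.3]}}

```text
clock: 10.8
ee_pos: [0.4536, 0.3488, 0.0188]
tool_rot: [-0.042, 0.999, 0.001, 0.002]
contact_force: [0.5, 0.3, 1.4]
width: 0.7
```

Call:
{"api": "play_rows", "payload": {"targets": [0,0,0,0,0,0,0.45,0,0,0,0,0,0,0.55,0,0,0,0,0,0,0.8,0,0,0,0,0,0,0.8,0,0,0,0,0,0,0.8]}}

```text
clock: 11.3
ee_pos: [0.4534, 0.3488, 0.0184]
tool_rot: [-0.042, 0.999, 0.001, 0.002]
contact_force: [-0.4, -0.7, 5.1]
width: 0.427
```

Call:
{"api": "play_rows", "payload": {"targets": [0,0,0,0,0,-10,0.8,0,0,0,0,0,-30,0.8,0,0,0,0,0,-50,0.8,0,0,0,0,0,-60,0.8,0,0,0,0,0,-60,0.8]}}

```text
clock: 11.8
ee_pos: [0.4535, 0.3487, 0.079]
tool_rot: [-0.042, 0.999, 0.001, 0.003]
contact_force: [0.4, 0.7, -0.9]
width: 0.429
```

```bash
python3 mv.py .568 -.145 .235; python3 - <<'E'
from ov import *
p=r.get_state()["ee_pos"];s=r.snapshot("scene");np.savez("pics/b1.npz",**s)
u,v=proj(s,p);o=(int(u)-30,int(v)-30);k=8
img=cv2.resize(s["frame"][o[1]:o[1]+60,o[0]:o[0]+60,::-1],None,fx=k,fy=k,interpolation=cv2.INTER_CUBIC)
b=img.copy();overlay(s,b,o,k,p[:2],p[2]-.0175)
cv2.imwrite("pics/b1.png",cv2.resize(np.hstack([img,b]),(800,400)))
E
```

```text
t 11.8 pos [0.4535 0.3487 0.079 ] F [ 0.4  0.7 -0.9] w 0.429
turn [0.002 0.006 0.   ] shift mm [ -73.4 -501.4 -156.3]
```

View pics/b1.png

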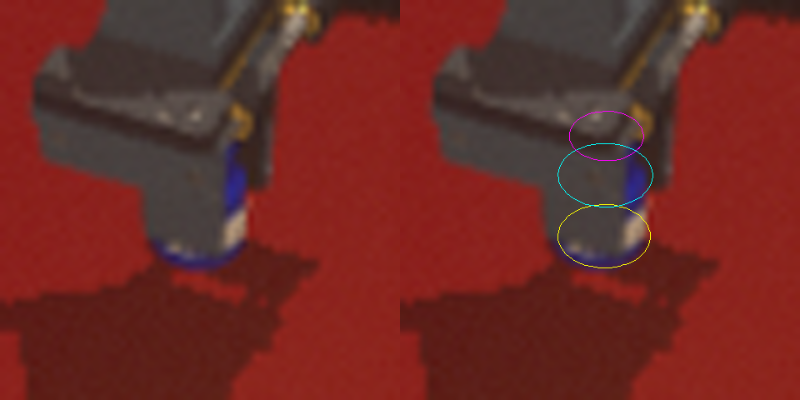

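Call:
{"api": "play_rows", "payload": {"targets": [0,0,0,0,0,-35,0.8,0,0,0,0,0,-75,0.8,0,0,0,0,0,-115,0.8,0,0,0,0,-20,-150,0.8,0,0,0,-5,-50,-156,0.8]}}

```text
clock: 12.35
ee_pos: [0.4626, 0.3002, 0.2369]
tool_rot: [-0.043, 0.999, 0.002, 0.004]
contact_force: [0.5, -0.6, -0.6]
width: 0.427
```

Call:
{"api": "play_rows", "payload": {"targets": [0,0,0,-7,-45,0,0.8,0,0,0,-14,-90,0,0.8,0,0,0,-21,-135,0,0.8,0,0,0,-28,-180,0,0.8,0,0,0,-35,-225,0,0.8]}}

```text
clock: 12.85
ee_pos: [0.5148, 0.0757, 0.2323]
tool_rot: [-0.042, 0.999, -0.0, 0.0]
contact_force: [0.8, -0.0, -1.0]
width: 0.427
```

Call:
{"api": "play_rows", "payload": {"targets": [0,0,0,-7,-45,0,0.8,0,0,0,-14,-90,0,0.8,0,0,0,-21,-135,0,0.8,0,0,0,-29,-180,0,0.8,0,0,0,-35,-215,0,0.8]}}

```text
clock: 13.35
ee_pos: [0.5679, -0.1363, 0.2321]
tool_rot: [-0.041, 0.999, 0.0, 0.0]
contact_force: [-0.3, 0.1, -1.9]
width: 0.428
```

Call:
{"api": "play_rows", "payload": {"targets": [0,0,0,0,0,0,0.8,0,0,0,0,0,0,0.8,0,0,0,0,0,0,0.8]}}

```text
clock: 13.65
ee_pos: [0.5676, -0.1327, 0.2329]
tool_rot: [-0.042, 0.999, 0.001, 0.001]
contact_force: [0.2, 0.9, -1.8]
width: 0.432
```

```bash
python3 mv.py .571 -.145 .134
```

```text
t 13.65 pos [ 0.5676 -0.1327  0.2329] F [ 0.2  0.9 -1.8] w 0.432
turn [0.001 0.001 0.001] shift mm [ -2.2 -12.7  98.9]
```

Call:
{"api": "play_rows", "payload": {"targets": [0,0,0,-2,-12.5,5,0.8,0,0,0,-2,-12.5,30,0.8,0,0,0,-2,-12.5,60,0.8,0,0,0,-2,-12.5,85,0.8,0,0,0,-2,-12.5,95,0.8]}}

```text
clock: 14.15
ee_pos: [0.5699, -0.1452, 0.136]
tool_rot: [-0.043, 0.999, 0.001, -0.001]
contact_force: [0.5, 0.0, -1.0]
width: 0.43
```

Call:
{"api": "play_rows", "payload": {"targets": [0,0,0,0,0,3,0.8,0,0,0,0,0,5,0.8,0,0,0,0,0,5,0.8,0,0,0,0,0,5,0.8]}}

```text
clock: 14.55
ee_pos: [0.5723, -0.1462, 0.135]
tool_rot: [-0.042, 0.999, -0.0, 0.003]
contact_force: [0.5, -0.1, -1.7]
width: 0.426
```

```bash
python3 mv.py .571 -.145 .1145;python3 look.py b2 .5697 -.1447 .0175
```

```text
t 14.55 pos [ 0.5723 -0.1462  0.135 ] F [ 0.5 -0.1 -1.7] w 0.426
turn [-0.001  0.005  0.001] shift mm [ 1.3  1.3 20.4]
```

View pics/b2.png

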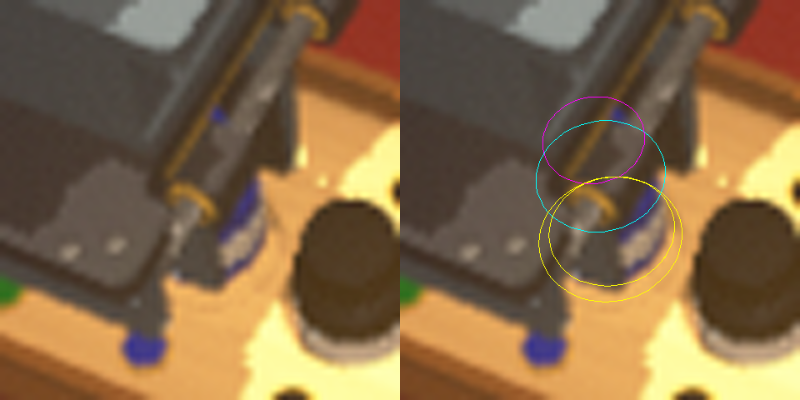

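Call:
{"api": "play_rows", "payload": {"targets": [0,0,0,0,1,4,0.8,0,0,0,0,1,7,0.8,0,0,0,0,1,10,0.8,0,0,0,0,1,12,0.8,0,0,0,0,1,12,0.8]}}

```text
clock: 15.1
ee_pos: [0.5713, -0.1449, 0.1213]
tool_rot: [-0.042, 0.999, 0.0, 0.001]
contact_force: [-0.2, 0.2, -1.5]
width: 0.425
```

Call:
{"api": "play_rows", "payload": {"targets": [0,0,0,0,0,2,0.8,0,0,0,0,0,4,0.8,0,0,0,0,0,5,0.8,0,0,0,0,0,6,0.8,0,0,0,0,0,6,0.8]}}

```text
clock: 15.6
ee_pos: [0.5715, -0.145, 0.1156]
tool_rot: [-0.042, 0.999, 0.0, 0.001]
contact_force: [-0.3, 1.0, -0.7]
width: 0.425
```

Call:
{"api": "play_rows", "payload": {"targets": [0,0,0,0,0,0.7,0.8,0,0,0,0,0,1.4,0.8,0,0,0,0,0,2,0.8,0,0,0,0,0,2,0.8]}}

```text
clock: 16.0
ee_pos: [0.5716, -0.145, 0.1144]
tool_rot: [-0.042, 0.999, 0.0, 0.002]
contact_force: [-0.3, 0.8, 2.5]
width: 0.429
```

Call:
{"api": "play_rows", "payload": {"targets": [0,0,0,0,0,0.5,0.5,0,0,0,0,0,0.5,0.4,0,0,0,0,0,0.5,0.35,0,0,0,0,0,0.5,0.35]}}

```text
clock: 16.4
ee_pos: [0.5716, -0.145, 0.1131]
tool_rot: [-0.042, 0.999, 0.0, 0.001]
contact_force: [0.9, 0.6, 0.3]
width: 0.65
```

Call:
{"api": "play_rows", "payload": {"targets": [0,0,0,0,0,-20,0.35,0,0,0,0,0,-50,0.35,0,0,0,0,0,-85,0.35,0,0,0,0,0,-120,0.3,0,0,0,0,20,-120,0.3]}}

```text
clock: 16.9
ee_pos: [0.5724, -0.1272, 0.2386]
tool_rot: [-0.041, 0.999, -0.002, 0.007]
contact_force: [-0.2, 0.7, -0.1]
width: 0.7
```

```bash
python3 mv.py .56 .158 .2
```

```text
t 16.9 pos [ 0.5724 -0.1272  0.2386] F [-0.2  0.7 -0.1] w 0.7
turn [-0.004  0.013 -0.002] shift mm [-10.5 285.4  37.5]
```

Call:
{"api": "play_rows", "payload": {"targets": [0,0,0,-2,47,0,0.3,0,0,0,-4,94,0,0.3,0,0,0,-6,141,10,0.3,0,0,0,-8,188,15,0.3,0,0,0,-10,232,20,0.3]}}

```text
clock: 17.4
ee_pos: [0.5596, 0.1089, 0.2131]
tool_rot: [-0.042, 0.999, 0.0, 0.002]
contact_force: [1.0, 0.7, 0.2]
width: 0.698
```

Call:
{"api": "play_rows", "payload": {"targets": [0,0,0,0,40,10,0.3,0,0,0,0,48,15,0.3,0,0,0,0,48,20,0.3,0,0,0,0,48,20,0.3,0,0,0,0,48,20,0.3]}}

```text
clock: 17.9
ee_pos: [0.5564, 0.1533, 0.1934]
tool_rot: [-0.041, 0.999, -0.0, 0.002]
contact_force: [-0.2, -1.0, 0.8]
width: 0.7
```

```bash
python3 mv.py .56 .158 .0155; python3 - <<'E'
from cap import *
s=r.snapshot("scene");np.savez("pics/g0.npz",**s);
print(cap(s,.62,-.142,.150),cap(s,.57,-.147,.150))
o=(210,150);img=cv2.resize(s["frame"][o[1]:o[1]+150,o[0]:o[0]+200,::-1],None,fx=4,fy=4,interpolation=cv2.INTER_CUBIC)
cv2.imwrite("pics/g0.png",img)
E
```

```text
t 17.9 pos [0.5564 0.1533 0.1934] F [-0.2 -1.   0.8] w 0.7
turn [-0.     0.003 -0.001] shift mm [ -3.5   4.5 178. ]
(np.int64(165), array([ 0.6251, -0.1431,  0.1488]), array([ 0.6252, -0.1443,  0.15  ]), array([ 0.6255, -0.1437,  0.15  ])) (np.int64(158), array([ 0.571 , -0.1471,  0.1487]), array([ 0.5714, -0.1475,  0.15  ]), array([ 0.5716, -0.1477,  0.15  ]))
```

View pics/g0.png

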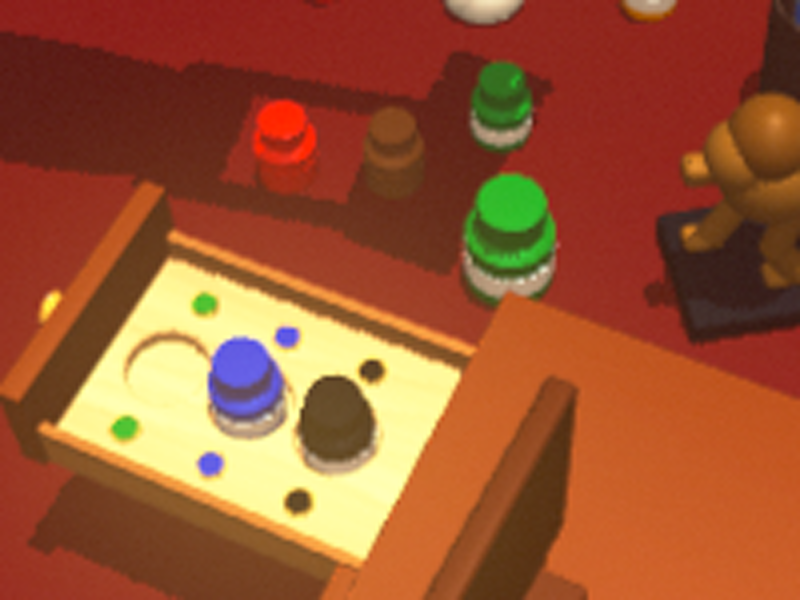

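Call:
{"api": "play_rows", "payload": {"targets": [0,0,0,-3,4.5,30,0.3,0,0,0,-3,4.5,65,0.3,0,0,0,-3,4.5,100,0.3,0,0,0,-3,4.5,115,0.3,0,0,0,-3,4.5,115,0.3]}}

```text
clock: 18.45
ee_pos: [0.5577, 0.158, 0.0762]
tool_rot: [-0.041, 0.999, -0.0, -0.001]
contact_force: [-1.4, 0.5, 0.3]
width: 0.703
```

Call:
{"api": "play_rows", "payload": {"targets": [0,0,0,0,0,0,0.3,0,0,0,0,0,0,0.3]}}

```text
clock: 18.65
ee_pos: [0.5604, 0.1594, 0.08]
tool_rot: [-0.042, 0.999, 0.0, 0.003]
contact_force: [-0.2, 0.4, 0.1]
width: 0.699
```

```bash
python3 mv.py .56 .158 .0155
```

```text
t 18.65 pos [0.5604 0.1594 0.08  ] F [-0.2  0.4  0.1] w 0.699
turn [ 0.001  0.006 -0.   ] shift mm [ 0.9 -1.4 64.5]
```

Call:
{"api": "play_rows", "payload": {"targets": [0,0,0,0.5,-1,20,0.3,0,0,0,0.5,-1,40,0.3,0,0,0,0.5,-1,58,0.3,0,0,0,0.5,-1,62,0.3,0,0,0,0.5,-1,62,0.3]}}

```text
clock: 19.15
ee_pos: [0.5592, 0.1586, 0.0169]
tool_rot: [-0.042, 0.999, 0.0, 0.002]
contact_force: [0.2, -0.9, -0.4]
width: 0.702
```

Call:
{"api": "play_rows", "payload": {"targets": [0,0,0,0,0,0,0.45,0,0,0,0,0,0,0.55,0,0,0,0,0,0,0.8,0,0,0,0,0,0,0.8,0,0,0,0,0,0,0.8]}}

```text
clock: 19.65
ee_pos: [0.5593, 0.1588, 0.0172]
tool_rot: [-0.042, 0.999, 0.0, 0.002]
contact_force: [-0.6, -0.2, 4.6]
width: 0.43
```

Call:
{"api": "play_rows", "payload": {"targets": [0,0,0,0,0,-10,0.8,0,0,0,0,0,-30,0.8,0,0,0,0,0,-50,0.8,0,0,0,0,0,-60,0.8,0,0,0,0,0,-60,0.8]}}

```text
clock: 20.15
ee_pos: [0.5595, 0.1587, 0.0779]
tool_rot: [-0.042, 0.999, 0.0, 0.003]
contact_force: [0.7, -1.3, -0.9]
width: 0.431
```

```bash
python3 mv.py .5193 -.1494 .235; python3 - <<'E'
from ov import *
p=r.get_state()["ee_pos"];s=r.snapshot("scene");np.savez("pics/g1.npz",**s)
u,v=proj(s,p);o=(int(u)-30,int(v)-30);k=8
img=cv2.resize(s["frame"][o[1]:o[1]+60,o[0]:o[0]+60,::-1],None,fx=k,fy=k,interpolation=cv2.INTER_CUBIC)
b=img.copy();overlay(s,b,o,k,p[:2],p[2]-.0175)
cv2.imwrite("pics/g1.png",cv2.resize(np.hstack([img,b]),(800,400)))
E
```

```text
t 20.15 pos [0.5595 0.1587 0.0779] F [ 0.7 -1.3 -0.9] w 0.431
turn [0.001 0.006 0.   ] shift mm [  65.  -303.5 -157.7]
```

View pics/g1.png

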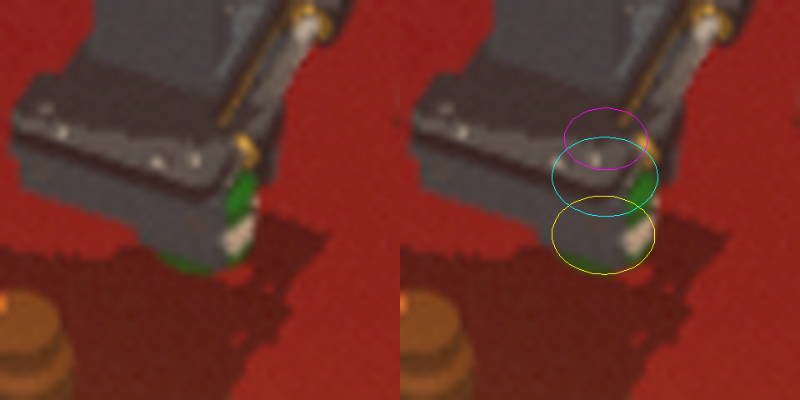

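Call:
{"api": "play_rows", "payload": {"targets": [0,0,0,0,0,-35,0.8,0,0,0,0,0,-75,0.8,0,0,0,0,0,-115,0.8,0,0,0,5,-20,-150,0.8,0,0,0,12,-60,-157,0.8]}}

```text
clock: 20.7
ee_pos: [0.5531, 0.0991, 0.2365]
tool_rot: [-0.044, 0.999, 0.001, 0.005]
contact_force: [0.9, 0.1, -1.3]
width: 0.427
```

Call:
{"api": "play_rows", "payload": {"targets": [0,0,0,10,-45,0,0.8,0,0,0,20,-90,0,0.8,0,0,0,30,-135,0,0.8,0,0,0,40,-180,0,0.8,0,0,0,50,-220,0,0.8]}}

```text
clock: 21.2
ee_pos: [0.5188, -0.1277, 0.2317]
tool_rot: [-0.042, 0.999, 0.0, 0.0]
contact_force: [0.5, 0.7, -0.6]
width: 0.431
```

Call:
{"api": "play_rows", "payload": {"targets": [0,0,0,2,-15,0,0.8,0,0,0,2,-15,0,0.8,0,0,0,2,-15,0,0.8,0,0,0,2,-15,0,0.8]}}

```text
clock: 21.6
ee_pos: [0.5193, -0.1394, 0.2327]
tool_rot: [-0.043, 0.999, 0.001, 0.001]
contact_force: [0.2, 0.2, -0.9]
width: 0.426
```

```bash
python3 mv.py .5187 -.1494 .134
```

```text
t 21.6 pos [ 0.5193 -0.1394  0.2327] F [ 0.2  0.2 -0.9] w 0.426
turn [0.001 0.002 0.002] shift mm [  1.7 -10.   98.7]
```

Call:
{"api": "play_rows", "payload": {"targets": [0,0,0,1,-10,10,0.8,0,0,0,1,-10,35,0.8,0,0,0,1,-10,65,0.8,0,0,0,1,-10,88,0.8,0,0,0,1,-10,98,0.8]}}

```text
clock: 22.1
ee_pos: [0.5178, -0.1501, 0.1322]
tool_rot: [-0.043, 0.999, 0.001, -0.001]
contact_force: [-0.8, -0.6, -0.3]
width: 0.43
```

Call:
{"api": "play_rows", "payload": {"targets": [0,0,0,0,0,0,0.8,0,0,0,0,0,0,0.8,0,0,0,0,0,0,0.8]}}

```text
clock: 22.4
ee_pos: [0.5203, -0.1512, 0.1364]
tool_rot: [-0.042, 0.999, -0.0, 0.003]
contact_force: [0.3, 0.2, -1.6]
width: 0.428
```

```bash
python3 mv.py .5187 -.1494 .1145;python3 look.py g2 .5179 -.1491 .0175
```

```text
t 22.4 pos [ 0.5203 -0.1512  0.1364] F [ 0.3  0.2 -1.6] w 0.428
turn [-0.001  0.006  0.001] shift mm [ 1.6  1.9 21.9]
```

View pics/g2.png

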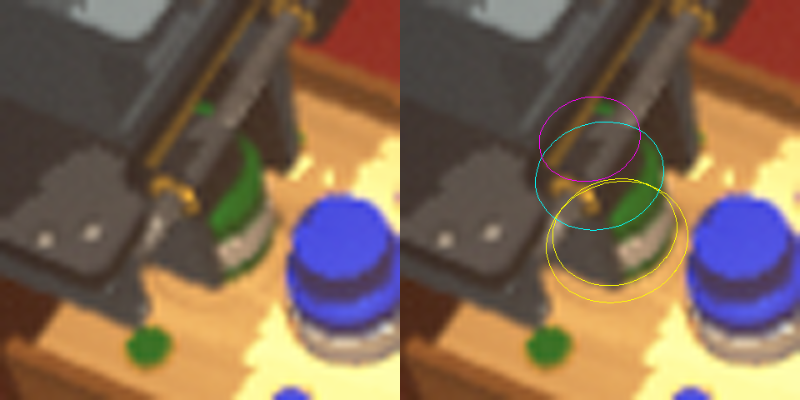

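Call:
{"api": "play_rows", "payload": {"targets": [0,0,0,0.4,1.6,4,0.8,0,0,0,0.4,1.6,7,0.8,0,0,0,0.4,1.6,10,0.8,0,0,0,0.4,1.6,13,0.8,0,0,0,0.4,1.6,13,0.8]}}

```text
clock: 22.95
ee_pos: [0.5185, -0.1492, 0.1215]
tool_rot: [-0.042, 0.999, 0.0, 0.001]
contact_force: [-0.4, 0.2, -1.1]
width: 0.426
```

Call:
{"api": "play_rows", "payload": {"targets": [0,0,0,0,0,2,0.8,0,0,0,0,0,4,0.8,0,0,0,0,0,6,0.8,0,0,0,0,0,7,0.8,0,0,0,0,0,7,0.8]}}

```text
clock: 23.45
ee_pos: [0.5187, -0.1493, 0.1149]
tool_rot: [-0.042, 0.999, 0.0, 0.001]
contact_force: [0.2, -0.1, -0.1]
width: 0.428
```

Call:
{"api": "play_rows", "payload": {"targets": [0,0,0,0,0,0.7,0.8,0,0,0,0,0,1.4,0.8,0,0,0,0,0,2,0.8,0,0,0,0,0,2,0.8]}}

```text
clock: 23.85
ee_pos: [0.5189, -0.1494, 0.1132]
tool_rot: [-0.042, 0.999, 0.0, 0.002]
contact_force: [-0.3, -0.2, -0.3]
width: 0.43
```

Call:
{"api": "play_rows", "payload": {"targets": [0,0,0,0,0,0.5,0.8,0,0,0,0,0,1,0.8,0,0,0,0,0,1,0.8]}}

```text
clock: 24.15
ee_pos: [0.5192, -0.1493, 0.1131]
tool_rot: [-0.042, 0.999, 0.0, 0.002]
contact_force: [-1.0, 0.3, 5.9]
width: 0.425
```

Contact at the floor; release and rise.

Call:
{"api": "play_rows", "payload": {"targets": [0,0,0,0,0,0,0.5,0,0,0,0,0,0,0.4,0,0,0,0,0,0,0.35,0,0,0,0,0,0,0.35]}}

```text
clock: 24.55
ee_pos: [0.5188, -0.1493, 0.1119]
tool_rot: [-0.042, 0.999, 0.0, 0.001]
contact_force: [0.3, 0.1, 0.5]
width: 0.649
```

Call:
{"api": "play_rows", "payload": {"targets": [0,0,0,0,0,-20,0.35,0,0,0,0,0,-50,0.35,0,0,0,0,0,-85,0.35,0,0,0,0,0,-120,0.35,0,0,0,20,0,-130,0.5]}}

```text
clock: 25.05
ee_pos: [0.5018, -0.1517, 0.2457]
tool_rot: [-0.043, 0.999, -0.001, 0.006]
contact_force: [-0.5, -0.2, -0.6]
width: 0.591
```

Call:
{"api": "play_rows", "payload": {"targets": [0,0,0,45,0,0,0.8,0,0,0,90,0,0,1,0,0,0,130,10,0,1,0,0,0,130,10,0,1,0,0,0,130,10,0,1]}}

```text
clock: 25.55
ee_pos: [0.368, -0.1521, 0.2421]
tool_rot: [-0.042, 0.999, -0.0, 0.002]
contact_force: [-0.5, 0.5, 1.4]
width: 0.154
```

```bash
python3 mv.py .40 -.159 .2; python3 - <<'E'
from cap import *
s=r.snapshot("scene");np.savez("pics/d0.npz",**s);
for x,y in((.62,-.142),(.57,-.147),(.518,-.15)):print(cap(s,x,y,.150))
o=(170,150);img=cv2.resize(s["frame"][o[1]:o[1]+150,o[0]:o[0]+200,::-1],None,fx=4,fy=4,interpolation=cv2.INTER_CUBIC)
cv2.imwrite("pics/d0.png",img)
t=r.snapshot("top");np.savez("pics/d0t.npz",**t);cv2.imwrite("pics/d0t.png",cv2.resize(t["frame"][140:290,330:470,::-1],None,fx=4,fy=4,interpolation=cv2.INTER_CUBIC))
E
```

```text
t 25.55 pos [ 0.368  -0.1521  0.2421] F [-0.5  0.5  1.4] w 0.154
turn [-0.001  0.005 -0.   ] shift mm [-31.1  -9.5  42.2]
(np.int64(169), array([ 0.6253, -0.143 ,  0.1484]), array([ 0.6261, -0.1438,  0.15  ]), array([ 0.6259, -0.1438,  0.15  ]))
(np.int64(157), array([ 0.5714, -0.1472,  0.1488]), array([ 0.5721, -0.1485,  0.15  ]), array([ 0.572 , -0.1477,  0.15  ]))
(np.int64(155), array([ 0.5208, -0.151 ,  0.1485]), array([ 0.5216, -0.1518,  0.15  ]), array([ 0.5216, -0.1517,  0.15  ]))
```

View pics/d0.png

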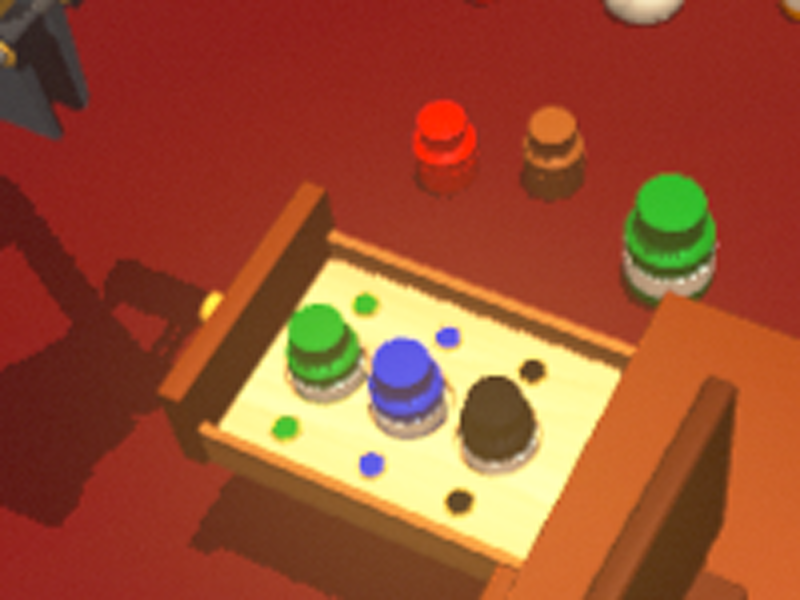

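View pics/d0t.png

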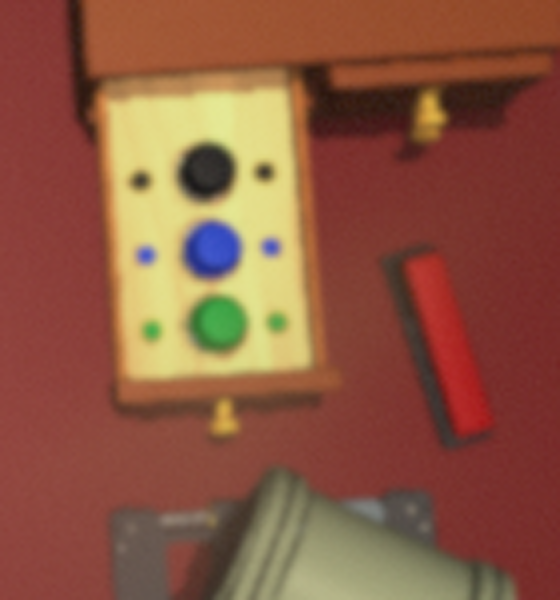

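Call:
{"api": "play_rows", "payload": {"targets": [0,0,0,-31,-9.5,10,1,0,0,0,-31,-9.5,40,1,0,0,0,-31,-9.5,70,1,0,0,0,-31,-9.5,94,1,0,0,0,-31,-9.5,94,1]}}

```text
clock: 26.15
ee_pos: [0.3991, -0.158, 0.1446]
tool_rot: [-0.042, 0.999, 0.002, -0.002]
contact_force: [-1.5, 0.4, 0.1]
width: 0.002
```

```bash
python3 mv.py .454 -.155 .147; python3 - <<'E'
from cap import *
s=r.snapshot("scene");np.savez("pics/d1.npz",**s)
o=(150,150);img=cv2.resize(s["frame"][o[1]:o[1]+150,o[0]:o[0]+200,::-1],None,fx=4,fy=4,interpolation=cv2.INTER_CUBIC)
cv2.imwrite("pics/d1.png",img)
t=load("d0t");W=pts(t)
# chest front edge, frame extents
m=(W[...,2]>.172)&(W[...,2]<.19)&(W[...,0]>.55)
for y in(-.05,-.08,-.12,-.16,-.2,-.25,-.3): 
    k=m&(abs(W[...,1]-y)<.006); print(y,round(float(W[k][:,0].min()),4) if k.any() else None,k.sum())
k=(W[...,2]>.21)&(W[...,0]>.6)&(W[...,1]<.02)&(W[...,1]>-.45); print("frame",W[k].min(0),W[k].max(0))
E
```

```text
t 26.15 pos [ 0.3991 -0.158   0.1446] F [-1.5  0.4  0.1] w 0.002
turn [ 0.004 -0.004  0.001] shift mm [-55.   -1.7  -2.6]
-0.05 0.7046 331
-0.08 0.677 488
-0.12 0.6794 490
-0.16 0.6834 493
-0.2 0.6866 423
-0.25 0.6911 396
-0.3 0.6953 393
frame [ 0.74615698 -0.31351084  0.21006018] [ 0.76767878 -0.16313531  0.31889082]
```

View pics/d1.png

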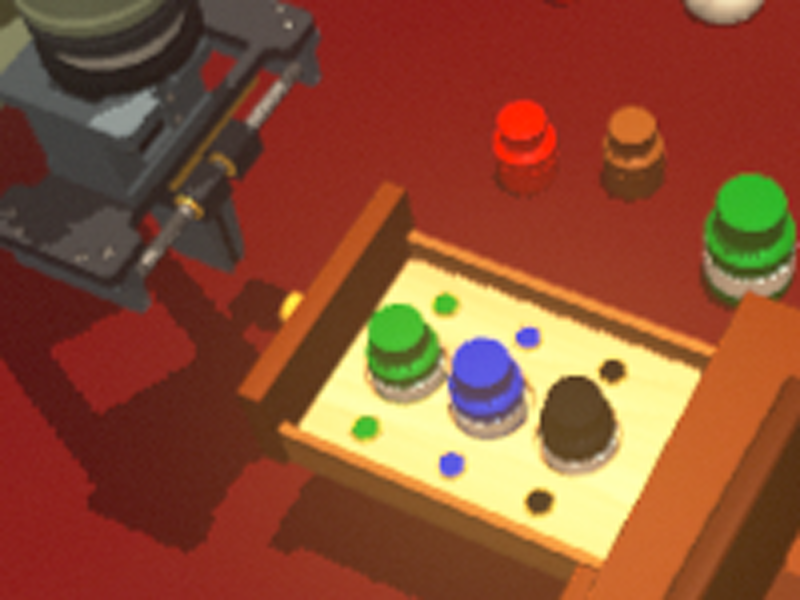

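Call:
{"api": "play_rows", "payload": {"targets": [0,0,0,-15,0,-2,1,0,0,0,-30,0,-2,1,0,0,0,-42,0,-2,1,0,0,0,-50,0,-2,1,0,0,0,-58,0,-2,1]}}

```text
clock: 26.7
ee_pos: [0.4582, -0.154, 0.1501]
tool_rot: [-0.042, 0.999, -0.0, 0.001]
contact_force: [-3.8, -0.8, 2.4]
width: 0.008
```

Call:
{"api": "play_rows", "payload": {"targets": [0,0,0,-10,0,0,1,0,0,0,-22,0,0,1,0,0,0,-34,0,0,1,0,0,0,-46,0,0,1,0,0,0,-58,0,0,1]}}

```text
clock: 27.2
ee_pos: [0.5167, -0.1489, 0.15]
tool_rot: [-0.042, 0.999, 0.0, 0.001]
contact_force: [-2.8, -0.7, 1.3]
width: 0.003
```

```bash
python3 mv.py .665 -.137 .147; python3 - <<'E'
from cap import *
s=r.snapshot("scene");np.savez("pics/d2.npz",**s)
o=(170,150);img=cv2.resize(s["frame"][o[1]:o[1]+150,o[0]:o[0]+200,::-1],None,fx=4,fy=4,interpolation=cv2.INTER_CUBIC)
cv2.imwrite("pics/d2.png",img)
E
```

```text
t 27.2 pos [ 0.5167 -0.1489  0.15  ] F [-2.8 -0.7  1.3] w 0.003
turn [0.    0.003 0.   ] shift mm [-148.8   -0.6    3.4]
```

View pics/d2.png

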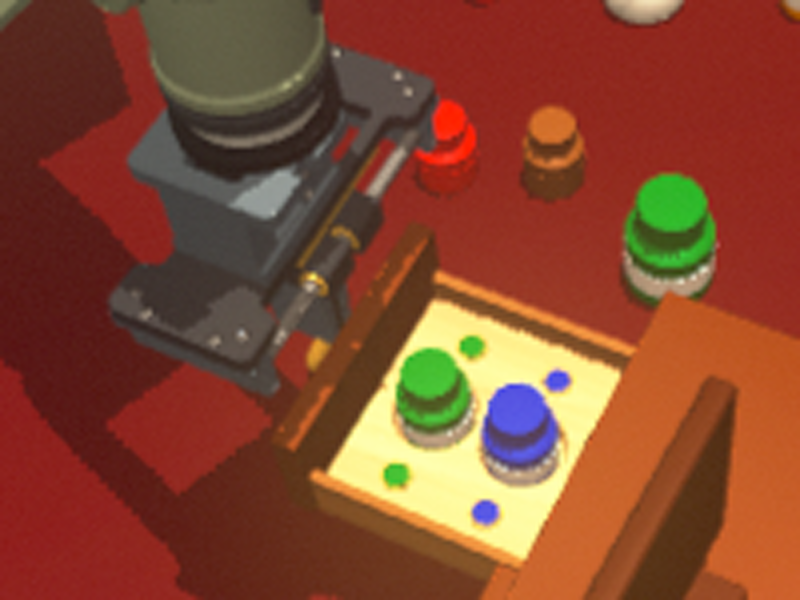

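Pushing smoothly, the bottles upright. Continue at about 0.12 m/s.

Call:
{"api": "play_rows", "payload": {"targets": [0,0,0,-10,0,0,1,0,0,0,-22,0,0,1,0,0,0,-34,0,0,1,0,0,0,-46,0,0,1,0,0,0,-58,0,0,1]}}

```text
clock: 27.75
ee_pos: [0.5743, -0.144, 0.1499]
tool_rot: [-0.042, 0.999, 0.0, 0.001]
contact_force: [-3.0, 0.0, -0.4]
width: 0.004
```

Call:
{"api": "play_rows", "payload": {"targets": [0,0,0,-12,0,0,1,0,0,0,-24,0,0,1,0,0,0,-36,0,0,1,0,0,0,-46,0,0,1,0,0,0,-56,0,0,1]}}

```text
clock: 28.25
ee_pos: [0.6301, -0.1393, 0.1502]
tool_rot: [-0.042, 0.999, 0.0, 0.001]
contact_force: [-2.4, 0.2, -2.7]
width: 0.006
```

```bash
python3 mv.py .665 -.137 .15
```

```text
t 28.25 pos [ 0.6301 -0.1393  0.1502] F [-2.4  0.2 -2.7] w 0.006
turn [0.    0.003 0.   ] shift mm [-35.   -0.6   0.3]
```

Call:
{"api": "play_rows", "payload": {"targets": [0,0,0,-4,0,0,1,0,0,0,-8,0,0,1,0,0,0,-12,0,0,1,0,0,0,-16,0,0,1,0,0,0,-20,0,0,1]}}

```text
clock: 28.75
ee_pos: [0.6491, -0.138, 0.1509]
tool_rot: [-0.042, 0.999, -0.0, 0.001]
contact_force: [-14.5, -0.3, 3.0]
width: 0.005
```

Call:
{"api": "play_rows", "payload": {"targets": [0,0,0,-2,0,0,1,0,0,0,-4,0,0,1,0,0,0,-6,0,0,1,0,0,0,-8,0,0,1,0,0,0,-10,0,0,1]}}

```text
clock: 29.25
ee_pos: [0.6491, -0.138, 0.1512]
tool_rot: [-0.042, 0.999, 0.0, -0.01]
contact_force: [-29.9, -3.2, 15.5]
width: 0.008
```

```bash
python3 mv.py .665 -.137 .15; python3 - <<'E'
from cap import *
s=r.snapshot("scene");np.savez("pics/d3.npz",**s)
o=(200,150);img=cv2.resize(s["frame"][o[1]:o[1]+150,o[0]:o[0]+200,::-1],None,fx=4,fy=4,interpolation=cv2.INTER_CUBIC)
cv2.imwrite("pics/d3.png",img)
E
```

```text
t 29.25 pos [ 0.6491 -0.138   0.1512] F [-29.9  -3.2  15.5] w 0.008
turn [ 0.001 -0.02   0.001] shift mm [-15.9  -0.3   0.8]
```

View pics/d3.png

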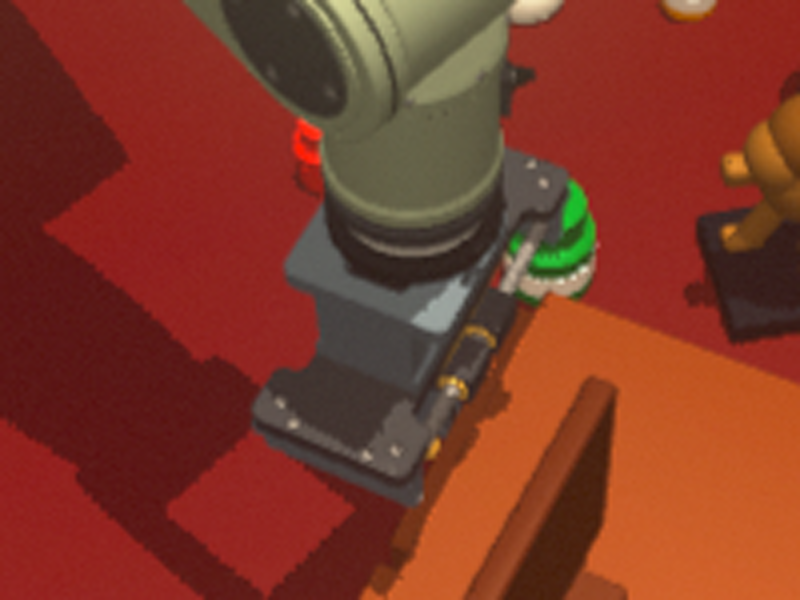

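Call:
{"api": "play_rows", "payload": {"targets": [0,0,0,5,0,0,1,0,0,0,15,0,0,1,0,0,0,40,0,0,1,0,0,0,80,0,0,1,0,0,0,110,0,-30,1]}}

```text
clock: 29.8
ee_pos: [0.5463, -0.1456, 0.1771]
tool_rot: [-0.042, 0.999, 0.001, -0.001]
contact_force: [0.4, -0.1, -0.3]
width: 0.005
```

Call:
{"api": "play_rows", "payload": {"targets": [0,0,0,50,0,-20,1,0,0,0,100,0,-20,1,0,0,0,100,0,-20,1]}}

```text
clock: 30.1
ee_pos: [0.4457, -0.1545, 0.201]
tool_rot: [-0.041, 0.999, -0.0, 0.002]
contact_force: [1.7, -0.6, -0.4]
width: 0.002
```

```bash
python3 mv.py .665 -.137 .15; python3 - <<'E'
from cap import *
s=r.snapshot("scene");np.savez("pics/d4.npz",**s)
o=(220,200);img=cv2.resize(s["frame"][o[1]:o[1]+150,o[0]:o[0]+130,::-1],None,fx=4,fy=4,interpolation=cv2.INTER_CUBIC)
cv2.imwrite("pics/d4.png",img)
t=r.snapshot("top");np.savez("pics/d4t.npz",**t)
cv2.imwrite("pics/d4t.png",cv2.resize(t["frame"][100:220,330:480,::-1],None,fx=5,fy=5,interpolation=cv2.INTER_CUBIC))
E
```

```text
t 30.1 pos [ 0.4457 -0.1545  0.201 ] F [ 1.7 -0.6 -0.4] w 0.002
turn [-0.001  0.004 -0.001] shift mm [-219.8   -0.6   51.8]
```

View pics/d4.png

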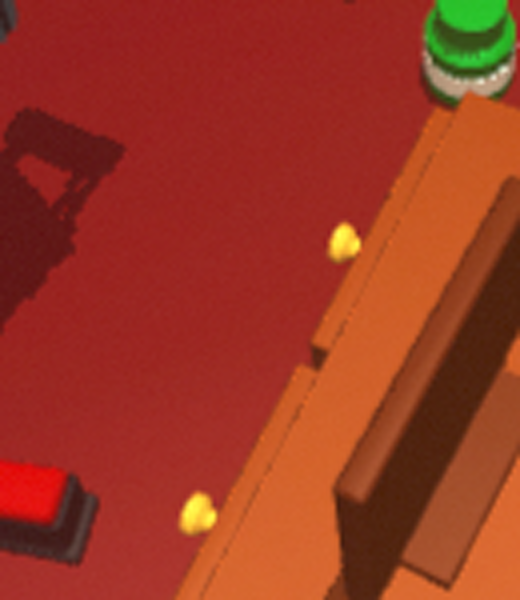

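View pics/d4t.png

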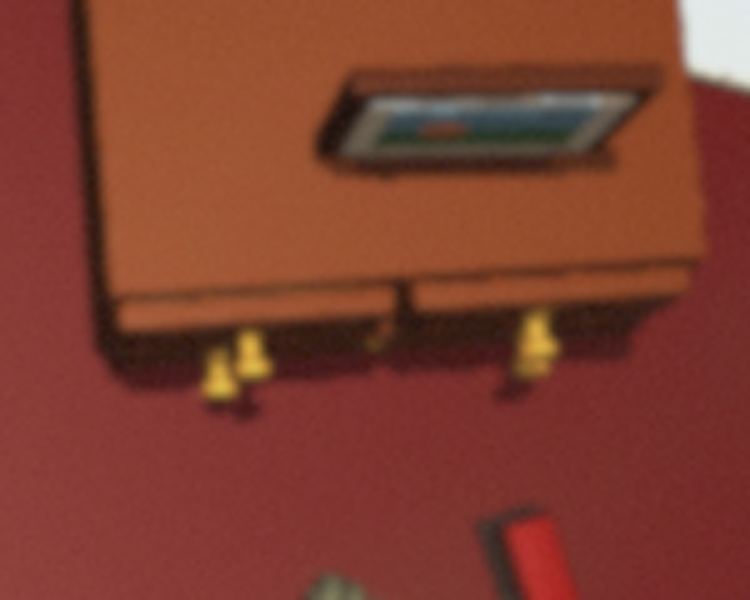

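```bash
python3 - <<'E'
from cap import *
t=load("d4t");W=pts(t)
m=(W[...,2]>.150)&(W[...,2]<.172)&(W[...,0]>.6)&(W[...,0]<.72)
n=np.array([np.cos(np.radians(4.8)),np.sin(np.radians(4.8))])
for y0,y1 in((-.2,-.08),(-.34,-.24)):
    k=m&(W[...,1]>y0)&(W[...,1]<y1); d=W[k][:,:2]@n; print(k.sum(),np.percentile(d,[5,50,95]).round(4))
s=load("d4");f=s["frame"][:,:,::-1]
from station import r
print({k:np.round(r.get_state()[k],3) for k in("joint_vel","contact_force","ee_pos")})
a=load("scene0")["frame"];cv2.imwrite("pics/fin.png",f)
E
```

```text
307 [0.6524 0.6599 0.6681]
251 [0.6525 0.6596 0.6678]
{'joint_vel': array([ 0.016,  0.045, -0.049,  0.003, -0.006,  0.003]), 'contact_force': array([ 0.179, -0.741,  0.312]), 'ee_pos': array([ 0.45 , -0.155,  0.201])}
```

View pics/fin.png

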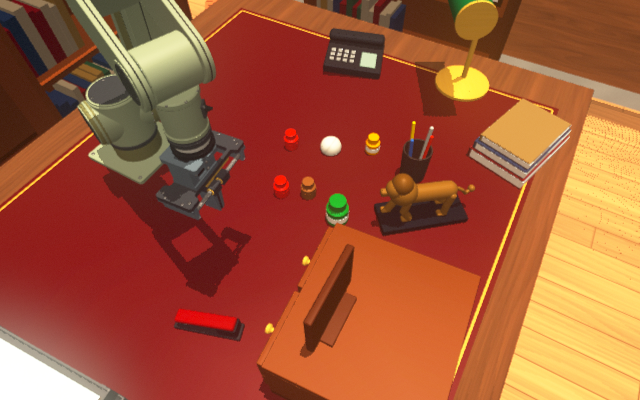

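The two drawer fronts lie in the same plane to within 0.3 mm, the gripper is clear, and everything else on the desk stands where it did.

Call:
{"api": "play_rows", "payload": {"targets": [0,0,0,0,0,0,1,0,0,0,0,0,0,1,0,0,0,0,0,0,1]}}

```text
clock: 30.5
ee_pos: [0.4511, -0.1547, 0.1996]
tool_rot: [-0.042, 0.999, 0.0, 0.002]
contact_force: [0.3, 0.3, -0.1]
width: 0.001
```

```bash
python3 -c "
from station import r
print(r.close_job())"
```

```text
the job is handed in; nothing more can be done
None
```

I put the black, blue and small green inks in the rear, middle and front pockets in that order. I lowered each one until it touched the pocket floor before letting go. Then I pushed the drawer home at about 0.02 to 0.12 m/s and handed the job in at about 30.5 s.

- **Bottles:** before the push, the three caps measured level at about 0.149 m, against 0.151 m for a seated bottle. I could not see inside once the drawer was shut, so that check was not repeated afterwards.
- **Drawer:** its front and the neighbouring drawer's front agree within about 0.3 mm. The push met a hard stop with a force rising to about 30 N. I could not pick out the catch snapping in as a separate force.
- **Surroundings:** by eye in the last picture, the amber ink and the other things are unmoved. The gripper was clear, with about zero contact force.
- **Disagreement:** the two cameras differed by 2 to 5 mm in x on bottle and pocket positions. I corrected this by comparing each held bottle with its pocket in the scene view before lowering it.

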